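# Mix the settled colours and lay out the icing kit

## Robot

A 6-joint arm with a two-finger parallel gripper is mounted at the origin on the work surface. World frame = base frame: x ahead of the robot, y to its left, z up, the work surface at z = 0. Lengths are in m, angles in rad, forces in N, time in s.
With the tool pointing down it reaches from about 0.3 to 0.775 m from the base axis. Payload 14.6 kg.
Tool frame: the origin (TCP) lies between the finger pads; the fingertips stand bot.tcp_to_tips ahead of it and the grasp point (between the pads) lies 6 mm ahead of it (bot.tcp_to_tips is the distance from the TCP to the fingertips, in m); z points along the fingers, y is the line along which they close (so a half turn about z gives the same grasp; the last joint's range is limited). The gripper opens to 94 mm and grips with 3 to 60 N. Pads are 16 mm wide; open, the fingers measure 119 mm over their backs; the gripper's body (75 mm by 177 mm) begins 78 mm behind the grasp point.
Start: joints at [1.1, 0.3, 1.521, -0, 1.321, -0.067], TCP at [0.216, 0.506, 0.23] pointing down, gripper open.
Joint ranges: [-3.03, 3.03], [-0.79, 2.21], [0.23, 2.52], [-1.04, 4.18], [0, 3.07], [-2.55, 2.55]. Speed limits (rad/s): [2.22, 2.22, 2.57, 3.14, 3.14, 3.14].

## Interface

Orientations are given as a unit quaternion [w, x, y, z].
In Python, from workcell import bot gives the robot as it stands.
- The arm moves only by the tool arm_command, never from a script. Its argument "rows" is a list that holds one entry, the list of rows, each a list of 4 numbers: the shift along the world's x, y, z normalised to -1 to 1, where 1 is 15 cm, then the turn about the world's z normalised to -1 to 1, where 1 is 90 degrees. A call has 1 to 8 rows; each row shifts and turns the commanded pose from where the row before left it; what a row does not reach is not made up. A row lasts 1/12 s, in which the tool goes at most 41.7 mm and 7.16 degrees, less where a joint would pass 70% of its speed; a pose out of reach is approached as far as the arm can. A call with a number of a shift or a turn outside -1 to 1 is refused whole. A call with a gripper value outside its range is refused whole. "grip" is the closure, from -1 (fully open) to 1 (shut), set as the call begins (left out, the last holds). The fingers move at their own pace and stop on an object; "newtons" is the grip in N (left out, the last holds). Time passes only in rows, so rows that do not move let the fingers close. It gives the time, the measured TCP pose, the force, the opening and the grip force at its end, in the units of the state.
- bot.get_state(): the state, without advancing time (a new reading comes with each control period).
- bot.read_camera(name): name is "scene" or "top"; returns the picture (384x512x3 uint8, red, green, blue); there is no depth.
- bot.get_calibration(name): a dict with "vertical_fov" (degrees; the focal length in pixels is half the picture's height over the tangent of half this angle, whatever the lens; pixels are square), "cx", "cy" (the principal point, pixels), "rvec" (rotation vector, rad) and "tvec" (3), from world to camera coordinates, as OpenCV has them. Camera axes: x right, y down, z forward; pixel columns grow to the right and rows downward; lengths in m; the calibration is good to about 2 mm. A picture is of the moment at which its call begins. get_calibration takes no time and is no camera call.
- bot.finish_job(): hands the job in; it is judged then, once.
Trained networks look in the newest picture that a camera, given by its name, has taken for a name from the list of things; names that differ only in an ending like _2 or _b are one class to them, and where a whole thing is asked for, a point or a joint stands for the part that bears it (a point fixed in the world has none). Each returns a list of dicts, best first, with "p" (0 to 1); they miss things now and then, are a little off and sometimes report something else, mostly with a low value. They report only what shows in the picture. A call takes as long as a camera call.
- bot.spot_in(camera, query): "at" ([x, y, z] in m, in world coordinates, good to about 4 mm: the middle of the surface that is visible of it).
- bot.place_of(camera, query): "at" ([x, y, z] in m, in world coordinates, good to about 4 mm: a listed point, or the origin of a listed thing).
The state is a dict: "time": time; "joints": joint angles; "qvel": joint speeds; "effort": joint torques, N m; "tcp_pos": TCP position; "eef_rot": TCP orientation; "force": force on the tool from outside, world axes, zero at the start; "ft_torque": the same for the moment, N m; "gripper_width": opening from 0.0 (shut) to 1.0 (fully open); "gripper_force": force on a finger pad.
Only numpy, scipy, OpenCV 4.12 (cv2) and the standard library are available. Lean on these libraries where they do the work, as an engineer would, in place of code of your own. Each camera call takes 0.05 s, during which the arm holds its last target. There are 200 camera calls.

## Task

Get the icing station ready. The colour in the capped bottle and jar standing loose on the bench has settled: turn the tall bottle fully upside down, hold it so for about a second and stand it upright on the pan of the white kitchen scale, then do the same with the short jar beside it. Sort whatever piping nozzles are lying about into the round bowl and the ring cutters into the rectangular tray, and leave the other things on the bench where they are.

Things in the scene. Friction and masses are not known exactly. Their poses are not given: they have to be found in the camera images.
- tall_bottle: the tall capped plastic bottle: body 54 across, 170 tall; straight body from the foot up to 105, sloping shoulder up to 130, then a neck 22 and a white cap 26 across. Origin: centre of its underside, z towards the cap. 0.15 to 0.31 kg, closed tight. Stands on the bench at the start.
- short_jar: the short capped plastic jar: 58 across, 120 tall; straight body from the foot up to 90, then a white lid 52 across on top. Origin: centre of its underside, z towards the lid. 0.14 to 0.28 kg, closed tight. Stands on the bench at the start.
- scale_pan (a point): centre of the top face of the white kitchen scale's flat steel pan (190 along its x, 230 along its y, no rim, 42 above the bench). z up. The scale does not move; its low console with the display lies on the -x side of the pan.
- bowl: round steel bowl for the piping nozzles, 150 across the rim, 50 high, wall 4 thick, fixed. Origin: centre of its underside, z up.
- bowl_in (a point): centre of the round bowl's inner floor, 5 above the bench, z up
- tray: rectangular steel tray for the pastry cutters, outside 140 along its x, 150 along its y, 35 high, walls 4 thick, fixed. Origin: centre of its underside, z up.
- tray_in (a point): centre of the rectangular tray's inner floor, 4 above the bench, axes as the tray's
- nozzle0: steel piping nozzle standing tip up: a round collar 28 across and 18 high, then a cone up to a tip 8 across; 46 tall overall. Origin: centre of its underside, z up. 30 g. May be absent (None).
- nozzle1: steel piping nozzle standing tip up: a round collar 28 across and 18 high, then a cone up to a tip 8 across; 46 tall overall. Origin: centre of its underside, z up. 30 g. May be absent (None).
- nozzle2: steel piping nozzle standing tip up: a round collar 28 across and 18 high, then a cone up to a tip 8 across; 46 tall overall. Origin: centre of its underside, z up. 30 g. May be absent (None).
- cutter0: plain round steel pastry cutter, an open ring 46 outside, 39 inside, 25 high, lying flat. Origin: centre of its underside, z along its axis. 30 g. May be absent (None).
- cutter1: plain round steel pastry cutter, an open ring 46 outside, 39 inside, 25 high, lying flat. Origin: centre of its underside, z along its axis. 30 g. May be absent (None).
- cutter2: plain round steel pastry cutter, an open ring 46 outside, 39 inside, 25 high, lying flat. Origin: centre of its underside, z along its axis. 30 g. May be absent (None).
- timer: round white kitchen timer 60 across, 22 high, on the bench; not part of the job. Origin: centre of its underside.
- shaker: steel sugar shaker 48 across, 85 tall; not part of the job. Origin: centre of its underside.
- spatula: spatula with black handle, 240 long, lying on the bench; not part of the job. Origin: midway along it, x along it.
- brush: pastry brush, 200 long, lying on the bench; not part of the job. Origin: midway along it, x along it.
- egg_cup: white egg cup 70 across, 40 high; not part of the job. Origin: centre of its underside.

How it is judged:
On the way, in this order (a step that is already met when the one before it is completed fails the run):
1. the tall bottle is held upside down (within about 35 degrees) (angle between tall_bottle's own z axis and vertical above 2.5 rad and linear speed of tall_bottle below 0.15 m/s), for 0.5 s.
2. the tall bottle stands upright on the scale pan, let go (x of tall_bottle in the frame of scale_pan between -0.09 and 0.09 m and y of tall_bottle in the frame of scale_pan between -0.11 and 0.11 m and z of tall_bottle in the frame of scale_pan between -0.008 and 0.01 m and angle between tall_bottle's own z axis and vertical below 0.12 rad and linear speed of tall_bottle below 0.03 m/s and contact force between tall_bottle and the fingers below 0.1 N), for 0.2 s.
3. the short jar is held upside down (within about 35 degrees) (angle between short_jar's own z axis and vertical above 2.5 rad and linear speed of short_jar below 0.15 m/s), for 0.5 s.
4. the short jar stands upright on the scale pan, let go (x of short_jar in the frame of scale_pan between -0.09 and 0.09 m and y of short_jar in the frame of scale_pan between -0.11 and 0.11 m and z of short_jar in the frame of scale_pan between -0.008 and 0.01 m and angle between short_jar's own z axis and vertical below 0.12 rad and linear speed of short_jar below 0.03 m/s and contact force between short_jar and the fingers below 0.1 N), for 0.2 s.
At the end, for the whole second after the job is handed in: Bottle and jar upright (within 7 degrees) at rest on the scale pan, foot centre over it; nozzles in the round bowl (foot centre within 75 mm of its centre), cutters inside the rectangular tray, all lower than 50 mm above the inner floors and at rest. Absent things are passed over (all of step 2 and all of step 4 and horizontal distance between each of nozzle0, nozzle1, nozzle2 and bowl below 0.075 m and z of each of nozzle0, nozzle1, nozzle2 in the frame of bowl_in below 0.05 m and linear speed of each of nozzle0, nozzle1, nozzle2, cutter0, cutter1, cutter2 below 0.03 m/s and x of cutter0 in the frame of tray_in between -0.07 and 0.07 m and y of cutter0 in the frame of tray_in between -0.075 and 0.075 m and z of each of cutter0, cutter1, cutter2 in the frame of tray_in below 0.05 m and x of cutter1 in the frame of tray_in between -0.07 and 0.07 m and y of cutter1 in the frame of tray_in between -0.075 and 0.075 m and x of cutter2 in the frame of tray_in between -0.07 and 0.07 m and y of cutter2 in the frame of tray_in between -0.075 and 0.075 m); the robot touches nothing.
It fails at once if the timer is moved by more than 40 mm (distance of timer from where it was at the start of the episode above 0.04 m).
It fails at once if the shaker is moved by more than 40 mm (distance of shaker from where it was at the start of the episode above 0.04 m).
It fails at once if the spatula is moved by more than 40 mm (distance of spatula from where it was at the start of the episode above 0.04 m).
It fails at once if the brush is moved by more than 40 mm (distance of brush from where it was at the start of the episode above 0.04 m).
It fails at once if the egg cup is moved by more than 40 mm (distance of egg_cup from where it was at the start of the episode above 0.04 m).
Of nozzle0, nozzle1, nozzle2, cutter0, cutter1, cutter2 only 4 to 6 are there at a start; the rules pass over those that are not, and their reading is None.
At some moment in a run one of nozzle0, nozzle1, nozzle2, cutter0, cutter1, cutter2 may be knocked a few centimetres aside while the robot is not near it.
It also fails if it takes over 200 s, if anything falls off the work surface, if the arm or the gripper's body presses on something with over 40 N, if the wrist force passes 120 N, or if a joint passes its speed limit or range.

## Working session

There is one attempt and no reset: what is moved stays moved. The work goes in short steps, Python scripts to look and compute and a tool call to move; the robot and the scene stay as the last step left them, time stands still between calls to the robot, and variables do not carry over. Pictures are saved under pics/ and viewed, at most 14 in all, crops included, and the job is handed in when it is done.

Besides the shell and the picture viewer there is one more tool, called after "Emit:" as name([rows], argument=value, ...), one row to a line, values as JSON. arm_command: Moves the arm, as the interface text tells. Its arguments: {"type":"object","properties":{"rows":{"type":"array","items":{"type":"array","items":{"type":"array","items":{"type":"number"}}}},"grip":{"type":"number"},"newtons":{"type":"number"}},"required":["rows"]}

```bash
mkdir -p pics; cat > h.py <<'E'
from workcell import bot
import numpy as np, cv2
def snap(cam,fn):
    im=bot.read_camera(cam); cv2.imwrite('pics/'+fn,im[:,:,::-1]); return im
def find(cam,names,k=1,pmin=0.3,f='place_of'):
    for n in names:
        for d in getattr(bot,f)(cam,n)[:k]:
            if d['p']>pmin: print(cam,n,round(d['p'],2),np.round(d['at'],3), {a:np.round(b,2) for a,b in d.items() if a not in('p','at')} or '')
def st():
    s=bot.get_state(); print({k:np.round(s[k],3).tolist() for k in('time','tcp_pos','eef_rot','joints','force','gripper_width','gripper_force')})
E
python3 - <<'E'
from h import *
snap('top','t0.png');snap('scene','s0.png')
print('tips',bot.tcp_to_tips); st()
for c in('top','scene'):
    find(c,['tall_bottle','short_jar','scale_pan','bowl','tray','timer','shaker','spatula','brush','egg_cup'])
    find(c,['nozzle0','cutter0'],5)
E
```

```text
tips 0.025
{'time': 0.1, 'tcp_pos': [0.216, 0.506, 0.23], 'eef_rot': [-0.0, 0.201, 0.98, -0.001], 'joints': [1.1, 0.3, 1.521, -0.0, 1.321, -0.067], 'force': [-0.61, 0.858, -0.221], 'gripper_width': 1.002, 'gripper_force': 0.0}
top tall_bottle 0.64 [0.616 0.006 0.004] 
top short_jar 0.54 [ 0.604  0.146 -0.001] 
top scale_pan 0.96 [0.525 0.372 0.039] 
top bowl 0.86 [ 0.476 -0.318 -0.003] 
top tray 0.56 [ 0.657 -0.327 -0.001] 
top timer 0.75 [ 0.541 -0.469 -0.002] 
top spatula 0.6 [ 0.742  0.227 -0.002] 
top brush 0.95 [ 0.54  -0.468 -0.001] 
top egg_cup 0.61 [ 0.757 -0.156 -0.001] 
top nozzle0 0.6 [ 0.415 -0.192  0.004] 
top nozzle0 0.49 [ 0.408 -0.081  0.001] 
top nozzle0 0.39 [ 0.521 -0.195  0.   ] 
top cutter0 0.61 [ 0.538 -0.079  0.001] 
top cutter0 0.44 [ 0.633 -0.192 -0.001] 
top cutter0 0.37 [ 0.648 -0.08  -0.001] 
scene tall_bottle 0.89 [ 0.614  0.006 -0.002] 
scene short_jar 0.85 [ 0.604  0.15  -0.   ] 
scene scale_pan 0.61 [0.53  0.371 0.044] 
scene bowl 0.71 [ 0.473 -0.318 -0.001] 
scene tray 0.62 [ 0.656 -0.33  -0.002] 
scene timer 0.74 [ 0.423  0.026 -0.002] 
scene shaker 0.78 [ 0.73   0.025 -0.002] 
scene spatula 0.62 [0.745 0.227 0.005] 
scene brush 0.82 [ 0.538 -0.473 -0.001] 
scene egg_cup 0.68 [ 0.755 -0.159  0.002] 
scene nozzle0 0.54 [ 0.406 -0.078 -0.001] 
scene nozzle0 0.43 [ 0.52  -0.193 -0.002] 
scene nozzle0 0.37 [ 0.614  0.001 -0.003] 
scene cutter0 0.75 [ 0.534 -0.082  0.001] 
scene cutter0 0.62 [ 0.634 -0.192 -0.002] 
scene cutter0 0.51 [ 0.649 -0.081 -0.001]
```

View pics/t0.png

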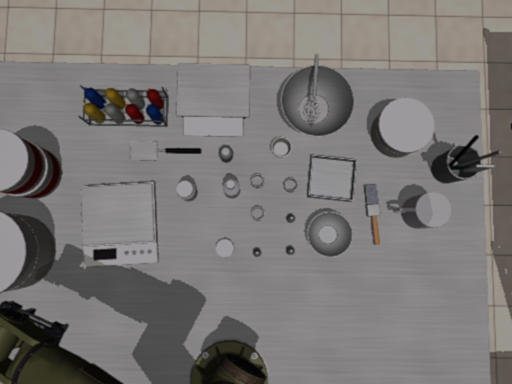

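View pics/s0.png

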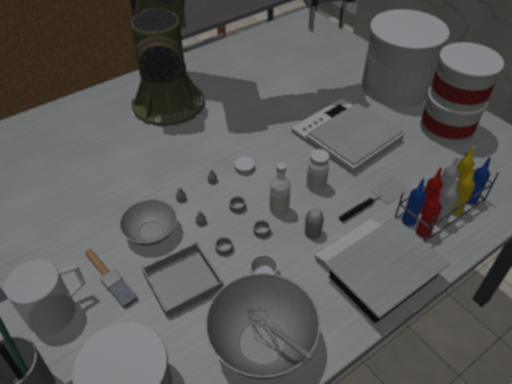

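Emit:
arm_command([
  [[0.166,-0.208,0.05,0.065],[0.166,-0.208,0.05,0.065],[0.166,-0.208,0,0.065],[0.166,-0.208,0,0.063],[0.166,-0.208,0,0],[0.166,-0.208,0,0],[0.166,-0.208,0,0],[0.166,-0.208,0,0]],
], grip=-1)

```text
time: 1.97
tcp_pos: [0.4162, 0.2544, 0.2457]
eef_rot: [0.0, -0.001, 1.0, 0.0]
force: [0.1, 1.2, 0.1]
gripper_width: 1.0
gripper_force: 0.0
```

Emit:
arm_command([
  [[0.166,-0.208,0,0],[0.166,-0.208,0,0],[0.166,-0.208,0,0],[0.166,-0.208,0,0],[0.166,-0.208,0,0],[0.166,-0.208,0,0],[0.166,-0.208,0,0],[0.166,-0.208,0,0]],
])

```text
time: 2.63
tcp_pos: [0.6154, 0.0047, 0.2455]
eef_rot: [0.0, -0.001, 1.0, 0.0]
force: [1.2, 1.0, 0.1]
gripper_width: 1.002
gripper_force: 0.0
```

Emit:
arm_command([
  [[0,0,0,0],[0,0,0,0]],
])

```text
time: 2.8
tcp_pos: [0.6149, 0.0051, 0.2445]
eef_rot: [-0.001, 0.001, 1.0, 0.0]
force: [0.4, 0.4, -0.0]
gripper_width: 1.0
gripper_force: 0.0
```

Emit:
arm_command([
  [[0,0,-0.185,0],[0,0,-0.185,0],[0,0,-0.185,0],[0,0,-0.185,0],[0,0,-0.183,0],[0,0,0,0]],
])

```text
time: 3.3
tcp_pos: [0.6117, 0.0078, 0.1021]
eef_rot: [-0.004, -0.001, 1.0, 0.0]
force: [-1.5, 0.4, -1.7]
gripper_width: 0.998
gripper_force: 0.0
```

Emit:
arm_command([
  [[0,0,0,0],[0,0,0,0],[0,0,0,0],[0,0,0,0],[0,0,0,0],[0,0,0,0],[0,0,0,0],[0,0,0,0]],
], grip=1, newtons=25)

```text
time: 3.97
tcp_pos: [0.6148, 0.0064, 0.1075]
eef_rot: [0.0, -0.001, 1.0, -0.0]
force: [-0.1, -0.6, 3.6]
gripper_width: 0.57
gripper_force: 25.0
```

Emit:
arm_command([
  [[0,0,0.1,0],[0,0,0.15,0],[0,0,0.15,0],[0,0,0,0]],
])

```text
time: 4.3
tcp_pos: [0.6159, 0.0065, 0.1711]
eef_rot: [0.003, -0.001, 1.0, -0.0]
force: [0.3, -0.3, -1.1]
gripper_width: 0.568
gripper_force: 24.9
```

Emit:
arm_command([
  [[-0.1,0,0,0],[-0.19,0,0,0],[-0.19,0,0,0],[-0.19,0,0,0],[-0.1,0,0,0],[0,0.1,0,0],[0,0.16,0,0],[0,0.16,0,0]],
])

```text
time: 4.97
tcp_pos: [0.4984, 0.0699, 0.1661]
eef_rot: [-0.0, 0.0, 1.0, 0.0]
force: [2.0, 0.0, -3.0]
gripper_width: 0.568
gripper_force: 24.9
```

Emit:
arm_command([
  [[0,0.16,0,0],[0,0.16,0,0],[0,0.14,0,0],[0,0.08,0,0],[0,0,0,0],[0,0,-0.15,0],[0,0,-0.15,0],[0,0,-0.06,0]],
])

```text
time: 5.63
tcp_pos: [0.4978, 0.1495, 0.11]
eef_rot: [-0.002, -0.001, 1.0, -0.001]
force: [-0.5, 0.1, -3.6]
gripper_width: 0.565
gripper_force: 24.9
```

Emit:
arm_command([
  [[0,0,0,0],[0,0,-0.03,0],[0,0,0,0]],
])

```text
time: 5.88
tcp_pos: [0.4993, 0.1503, 0.1088]
eef_rot: [0.0, -0.001, 1.0, 0.0]
force: [-0.3, 0.1, -2.3]
gripper_width: 0.567
gripper_force: 24.9
```

Emit:
arm_command([
  [[0,0,-0.02,0],[0,0,0,0],[0,0,0,0],[0,0,0,0]],
], grip=1, newtons=4)

```text
time: 6.22
tcp_pos: [0.4995, 0.1504, 0.1063]
eef_rot: [0.001, -0.001, 1.0, -0.0]
force: [0.2, -3.8, 6.4]
gripper_width: 0.574
gripper_force: 4.1
```

Emit:
arm_command([
  [[-0.06,0,0,0],[-0.06,0,0,0],[-0.06,0,0,0],[-0.06,0,0,0],[-0.06,0,0,0],[-0.06,0,0,0],[0,0,0,0]],
])

```text
time: 6.8
tcp_pos: [0.4433, 0.1507, 0.1053]
eef_rot: [-0.001, -0.001, 1.0, 0.0]
force: [0.5, 0.6, -1.1]
gripper_width: 0.574
gripper_force: 4.0
```

```bash
python3 - <<'E'
from h import *
im=snap('scene','s1.png'); cv2.imwrite('pics/s1c.png',cv2.resize(im[80:280,180:420,::-1],None,fx=3,fy=3)); find('scene',['tall_bottle']); st()
E
```

```text
scene tall_bottle 0.78 [0.478 0.147 0.007] 
{'time': 6.9, 'tcp_pos': [0.445, 0.151, 0.106], 'eef_rot': [0.0, -0.001, 1.0, 0.0], 'joints': [0.249, 0.275, 1.872, 0.0, 0.994, -1.324], 'force': [0.471, -0.688, -2.869], 'gripper_width': 0.573, 'gripper_force': 3.971}
```

View pics/s1c.png

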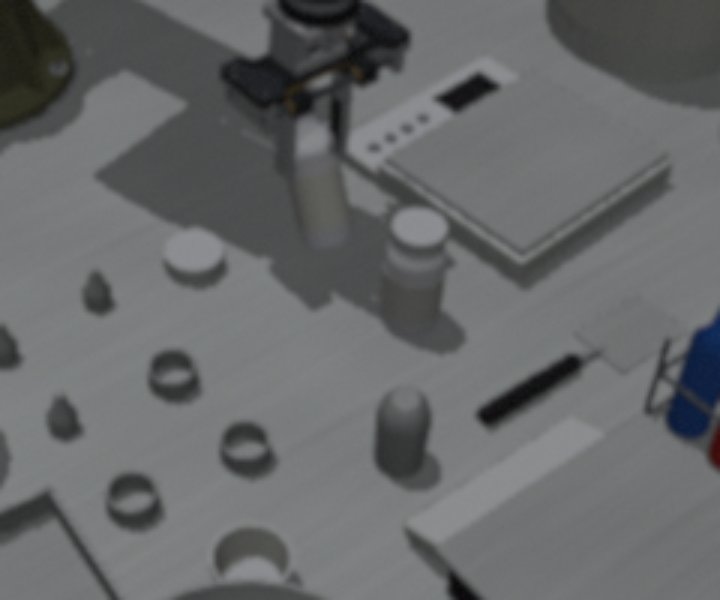

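Emit:
arm_command([
  [[-0.06,0,-0.01,0],[-0.06,0,-0.01,0],[-0.055,0,-0.022,0],[-0.055,0,-0.022,0],[-0.055,0,-0.022,0],[-0.047,0,-0.036,0],[-0.047,0,-0.036,0],[-0.047,0,-0.036,0]],
])

```text
time: 7.57
tcp_pos: [0.3804, 0.1505, 0.0758]
eef_rot: [0.0, -0.001, 1.0, 0.0]
force: [0.8, 0.3, -1.4]
gripper_width: 0.577
gripper_force: 4.0
```

```bash
python3 - <<'E'
from h import *
im=snap('scene','s2.png'); find('scene',['tall_bottle']);find('top',['tall_bottle']);find('scene',['tall_bottle'],f='spot_in'); st()
E
```

```text
scene tall_bottle 0.94 [0.46  0.149 0.019] 
top tall_bottle 0.64 [0.616 0.006 0.004] 
scene tall_bottle 0.81 [0.428 0.135 0.06 ] 
{'time': 7.767, 'tcp_pos': [0.381, 0.151, 0.076], 'eef_rot': [-0.0, -0.001, 1.0, -0.0], 'joints': [0.287, 0.207, 2.048, 0.0, 0.887, -1.285], 'force': [0.603, -0.621, -1.019], 'gripper_width': 0.576, 'gripper_force': 4.0}
```

Emit:
arm_command([
  [[-0.036,0,-0.045,0],[-0.036,0,-0.045,0],[-0.036,0,-0.045,0],[-0.022,0,-0.053,0],[-0.022,0,-0.053,0],[-0.022,0,-0.053,0],[0,0,0,0]],
])

```text
time: 8.35
tcp_pos: [0.3543, 0.1505, 0.0311]
eef_rot: [-0.001, -0.001, 1.0, -0.0]
force: [0.7, 0.5, -2.5]
gripper_width: 0.57
gripper_force: 4.0
```

Emit:
arm_command([
  [[0,0,0,0],[0,0,0,0],[0,0,0,0],[0,0,0,0]],
], grip=0.1)

```text
time: 8.68
tcp_pos: [0.3551, 0.1505, 0.0324]
eef_rot: [0.0, -0.001, 1.0, -0.0]
force: [-0.4, 0.2, -1.9]
gripper_width: 0.567
gripper_force: 4.0
```

```bash
python3 - <<'E'
from h import *
im=snap('scene','s3.png'); cv2.imwrite('pics/s3c.png',cv2.resize(im[80:280,180:420,::-1],None,fx=3,fy=3)); find('scene',['tall_bottle']);find('scene',['tall_bottle'],f='spot_in'); st()
E
```

```text
scene tall_bottle 0.77 [0.449 0.15  0.026] 
scene tall_bottle 0.93 [0.415 0.137 0.045] 
{'time': 8.833, 'tcp_pos': [0.355, 0.151, 0.032], 'eef_rot': [0.0, -0.001, 1.0, 0.0], 'joints': [0.306, 0.254, 2.132, -0.0, 0.756, -1.266], 'force': [-0.986, 0.421, -1.662], 'gripper_width': 0.567, 'gripper_force': 3.994}
```

View pics/s3c.png

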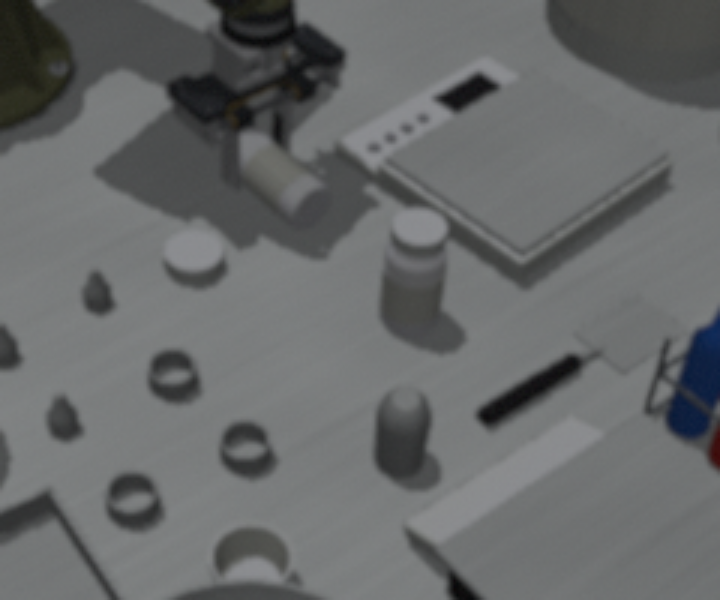

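Emit:
arm_command([
  [[0,0,0,0],[0,0,0,0],[0,0,0,0],[0.1,0,0,0],[0.14,0,0,0],[0.1,0,0,0],[0.08,0,0,0],[0,0,0,0]],
], grip=-0.4)

```text
time: 9.5
tcp_pos: [0.4197, 0.1506, 0.0324]
eef_rot: [0.001, -0.0, 1.0, 0.0]
force: [1.0, 0.6, -0.1]
gripper_width: 0.705
gripper_force: 0.0
```

Emit:
arm_command([
  [[0,0,0,0],[0,0,0,0],[0,0,0,0],[0,0,0,0],[0,0,0,0]],
], grip=1, newtons=5)

```text
time: 9.92
tcp_pos: [0.4175, 0.1506, 0.0323]
eef_rot: [-0.0, -0.001, 1.0, -0.0]
force: [0.3, -0.4, -1.7]
gripper_width: 0.567
gripper_force: 5.0
```

```bash
python3 - <<'E'
from h import *
im=snap('scene','s4.png'); find('scene',['tall_bottle']);find('scene',['tall_bottle'],f='spot_in'); st()
E
```

```text
scene tall_bottle 0.63 [0.448 0.152 0.024] 
scene tall_bottle 0.9 [0.44 0.14 0.04] 
{'time': 10.067, 'tcp_pos': [0.418, 0.151, 0.032], 'eef_rot': [-0.0, -0.001, 1.0, -0.0], 'joints': [0.263, 0.359, 1.98, -0.0, 0.803, -1.309], 'force': [-0.738, -0.697, -0.705], 'gripper_width': 0.569, 'gripper_force': 4.999}
```

Emit:
arm_command([
  [[-0.02,0,0.1,0],[-0.03,0,0.12,0],[-0.03,0,0.12,0],[-0.04,0,0.12,0],[-0.07,0,0.085,0],[-0.07,0,0.085,0],[-0.07,0,0.085,0],[-0.07,0,0.085,0]],
])

```text
time: 10.73
tcp_pos: [0.3573, 0.1505, 0.1528]
eef_rot: [0.0, -0.001, 1.0, -0.0]
force: [-0.2, 0.3, -2.3]
gripper_width: 0.565
gripper_force: 5.0
```

Emit:
arm_command([
  [[0,0,0.08,0],[0,0,0.08,0],[0,0,0.08,0],[0,0,0.04,0],[0,0,0,0]],
])

```text
time: 11.15
tcp_pos: [0.3584, 0.1507, 0.1952]
eef_rot: [0.001, -0.001, 1.0, 0.0]
force: [-0.1, 0.1, -1.6]
gripper_width: 0.566
gripper_force: 5.0
```

```bash
python3 - <<'E'
from h import *
im=snap('scene','s5.png'); cv2.imwrite('pics/s5c.png',cv2.resize(im[60:240,180:420,::-1],None,fx=3,fy=3)); find('scene',['tall_bottle']);find('scene',['tall_bottle'],f='spot_in'); st()
E
```

```text
scene tall_bottle 0.79 [0.374 0.15  0.208] 
scene tall_bottle 0.71 [0.37  0.138 0.19 ] 
{'time': 11.3, 'tcp_pos': [0.358, 0.15, 0.194], 'eef_rot': [-0.0, -0.001, 1.0, -0.0], 'joints': [0.304, -0.03, 1.986, -0.0, 1.187, -1.269], 'force': [0.626, -0.141, -2.162], 'gripper_width': 0.564, 'gripper_force': 5.0}
```

View pics/s5c.png

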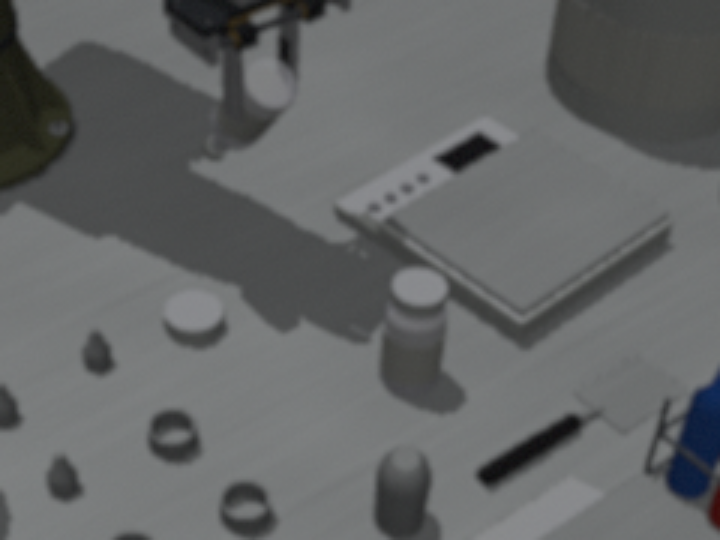

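Emit:
arm_command([
  [[0,0,0,0],[0.05,0,0,0],[0,0,0,0],[-0.1,0,0,0],[0,0,0,0],[0,0,0,0]],
], newtons=3.3)

```text
time: 11.8
tcp_pos: [0.3506, 0.1506, 0.1943]
eef_rot: [0.0, -0.001, 1.0, -0.0]
force: [-0.8, 0.2, -2.7]
gripper_width: 0.569
gripper_force: 3.3
```

```bash
python3 - <<'E'
from h import *
for i in range(2):
    im=snap('scene','s6.png'); find('scene',['tall_bottle']);find('scene',['tall_bottle'],f='spot_in')
st()
E
```

```text
scene tall_bottle 0.92 [0.358 0.15  0.212] 
scene tall_bottle 0.92 [0.365 0.138 0.166] 
scene tall_bottle 0.84 [0.36  0.15  0.211] 
scene tall_bottle 0.69 [0.361 0.139 0.164] 
{'time': 12.1, 'tcp_pos': [0.351, 0.151, 0.194], 'eef_rot': [-0.0, -0.001, 1.0, -0.0], 'joints': [0.309, -0.047, 2.0, -0.0, 1.188, -1.263], 'force': [1.312, 0.638, -3.047], 'gripper_width': 0.565, 'gripper_force': 3.3}
```

Emit:
arm_command([
  [[0,0,0,0],[0,0,0,0],[0,0,0,0],[0,0,0,0],[0,0,0,0],[0,0,0,0],[0,0,0,0],[0,0,0,0]],
])

```text
time: 12.77
tcp_pos: [0.3505, 0.1505, 0.1943]
eef_rot: [0.0, -0.001, 1.0, -0.0]
force: [0.6, 0.4, -1.3]
gripper_width: 0.566
gripper_force: 3.3
```

Emit:
arm_command([
  [[0,0,-0.08,0],[0,0,-0.08,0],[0,0,-0.08,0],[0,0,-0.06,0],[0,0,-0.03,0],[0.098,0,-0.045,0],[0.098,0,-0.045,0],[0.098,0,-0.045,0]],
])

```text
time: 13.43
tcp_pos: [0.3957, 0.1507, 0.1248]
eef_rot: [0.001, -0.001, 1.0, 0.0]
force: [0.7, -0.4, -0.8]
gripper_width: 0.568
gripper_force: 3.3
```

```bash
python3 - <<'E'
from h import *
im=snap('scene','s7.png'); find('scene',['tall_bottle']);find('scene',['tall_bottle'],f='spot_in')
st()
E
```

```text
scene tall_bottle 0.68 [0.423 0.149 0.141] 
scene tall_bottle 0.91 [0.412 0.134 0.129] 
{'time': 13.583, 'tcp_pos': [0.395, 0.151, 0.125], 'eef_rot': [0.0, -0.0, 1.0, 0.0], 'joints': [0.277, 0.148, 1.978, 0.0, 1.016, -1.294], 'force': [3.04, 0.535, 2.127], 'gripper_width': 0.569, 'gripper_force': 3.3}
```

Emit:
arm_command([
  [[0.07,0,-0.075,0],[0.07,0,-0.075,0],[0.07,0,-0.075,0],[0.032,0,-0.07,0],[0.032,0,-0.07,0],[0.032,0,-0.07,0],[0.015,0,-0.08,0],[0.015,0,-0.08,0]],
])

```text
time: 14.25
tcp_pos: [0.445, 0.1507, 0.0357]
eef_rot: [0.0, -0.001, 1.0, 0.0]
force: [0.0, 0.3, 4.5]
gripper_width: 0.566
gripper_force: 3.3
```

Emit:
arm_command([
  [[0,0,-0.015,0],[0,0,0,0]],
])

```text
time: 14.42
tcp_pos: [0.4444, 0.1506, 0.0331]
eef_rot: [-0.0, -0.001, 1.0, -0.0]
force: [-1.3, -0.6, -2.9]
gripper_width: 0.565
gripper_force: 3.3
```

```bash
python3 - <<'E'
from h import *
im=snap('scene','s8.png');cv2.imwrite('pics/s8c.png',cv2.resize(im[60:240,180:420,::-1],None,fx=3,fy=3)); find('scene',['tall_bottle']);find('scene',['tall_bottle'],f='spot_in')
st()
E
```

```text
scene tall_bottle 0.74 [0.492 0.15  0.026] 
scene tall_bottle 0.71 [0.478 0.138 0.042] 
{'time': 14.567, 'tcp_pos': [0.445, 0.151, 0.034], 'eef_rot': [0.0, -0.001, 1.0, -0.0], 'joints': [0.248, 0.401, 1.911, -0.0, 0.829, -1.324], 'force': [0.16, -0.528, -2.532], 'gripper_width': 0.566, 'gripper_force': 3.3}
```

View pics/s8c.png

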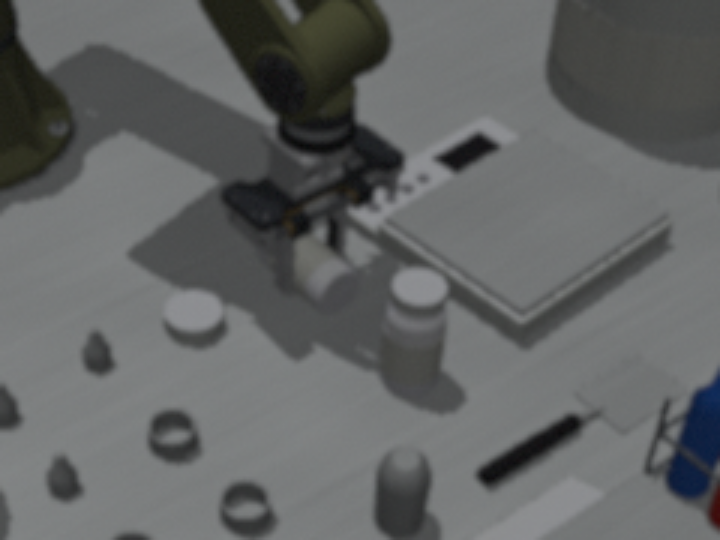

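Emit:
arm_command([
  [[0,0,0,0],[0,0,0,0],[0,0,0,0],[-0.15,0,0,0],[-0.2,0,0,0],[-0.2,0,0,0],[-0.18,0,0,0],[0,0,-0.007,0]],
], grip=-0.4)

```text
time: 15.23
tcp_pos: [0.3315, 0.1502, 0.0317]
eef_rot: [-0.001, -0.001, 1.0, -0.0]
force: [-0.6, 0.3, -0.6]
gripper_width: 0.698
gripper_force: 0.0
```

Emit:
arm_command([
  [[0,0,0,0],[0,0,0,0],[0,0,0,0],[0,0,0,0],[0,0,0,0],[0,0,0,0],[0,0,0,0],[0,0,0,0]],
], grip=1, newtons=4.5)

```text
time: 15.9
tcp_pos: [0.3356, 0.1505, 0.032]
eef_rot: [0.0, -0.001, 1.0, 0.0]
force: [1.4, 0.1, -0.9]
gripper_width: 0.266
gripper_force: 4.5
```

```bash
python3 - <<'E'
from h import *
im=snap('scene','s9.png');find('scene',['tall_bottle']);find('scene',['tall_bottle'],f='spot_in')
st()
E
```

```text
scene tall_bottle 0.72 [0.492 0.15  0.026] 
scene tall_bottle 0.91 [0.449 0.138 0.041] 
{'time': 16.05, 'tcp_pos': [0.336, 0.151, 0.032], 'eef_rot': [0.0, -0.001, 1.0, -0.0], 'joints': [0.322, 0.222, 2.177, -0.0, 0.743, -1.25], 'force': [0.103, 0.614, -0.943], 'gripper_width': 0.272, 'gripper_force': 4.5}
```

Emit:
arm_command([
  [[0.02,0,0.088,0],[0.027,0,0.088,0],[0.027,0,0.088,0],[0.045,0,0.078,0],[0.045,0,0.078,0],[0.045,0,0.078,0],[0.06,0,0.062,0],[0.06,0,0.062,0]],
])

```text
time: 16.72
tcp_pos: [0.385, 0.1506, 0.1258]
eef_rot: [-0.0, -0.001, 1.0, -0.0]
force: [0.3, -0.2, -1.0]
gripper_width: 0.272
gripper_force: 4.5
```

Emit:
arm_command([
  [[0.06,0,0.065,0],[0.07,0,0.05,0],[0.07,0,0.05,0],[0.07,0,0.05,0],[0,0,0.05,0],[0,0,0.05,0],[0,0,0.05,0],[0,0,0,0]],
])

```text
time: 17.38
tcp_pos: [0.4252, 0.1507, 0.1814]
eef_rot: [0.001, -0.001, 1.0, 0.0]
force: [0.0, -0.1, -1.4]
gripper_width: 0.272
gripper_force: 4.5
```

```bash
python3 - <<'E'
from h import *
im=snap('scene','s10.png');find('scene',['tall_bottle']);find('scene',['tall_bottle'],f='spot_in')
st()
E
```

```text
scene tall_bottle 0.91 [0.376 0.15  0.017] 
scene tall_bottle 0.93 [0.414 0.135 0.096] 
{'time': 17.533, 'tcp_pos': [0.425, 0.151, 0.18], 'eef_rot': [-0.0, -0.001, 1.0, -0.0], 'joints': [0.259, 0.131, 1.851, -0.0, 1.16, -1.313], 'force': [-0.758, -0.741, -1.791], 'gripper_width': 0.271, 'gripper_force': 4.5}
```

Emit:
arm_command([
  [[0,0,0.1,0],[0,0,0.14,0],[0,0,0.14,0],[0,0,0.12,0],[0.03,0.05,0,0],[0.06,0.1,0,0],[0.09,0.15,0,0],[0.09,0.15,0,0]],
])

```text
time: 18.2
tcp_pos: [0.4661, 0.2192, 0.2536]
eef_rot: [-0.0, -0.0, 1.0, -0.0]
force: [0.3, 0.1, -1.5]
gripper_width: 0.272
gripper_force: 4.5
```

Emit:
arm_command([
  [[0.09,0.15,0,0],[0.09,0.15,0,0],[0.09,0.15,0,0],[0.09,0.15,0,0],[0.09,0.15,0,0],[0.09,0.15,0,0],[0.09,0.15,0,0],[0.1,0.16,0,0]],
])

```text
time: 18.87
tcp_pos: [0.5755, 0.4012, 0.2525]
eef_rot: [-0.001, -0.001, 1.0, -0.001]
force: [0.4, -0.5, -2.1]
gripper_width: 0.269
gripper_force: 4.5
```

Emit:
arm_command([
  [[0.04,0.1,0,0],[0,0,0,0],[0,0,0,0],[0,0,0,0]],
], newtons=3.3)

```text
time: 19.2
tcp_pos: [0.5811, 0.4143, 0.2536]
eef_rot: [-0.001, -0.001, 1.0, -0.001]
force: [-0.1, 0.6, -1.9]
gripper_width: 0.267
gripper_force: 3.3
```

```bash
python3 - <<'E'
from h import *
im=snap('scene','s11.png');find('scene',['tall_bottle']);find('scene',['tall_bottle'],f='spot_in')
st()
E
```

```text
scene tall_bottle 0.94 [0.584 0.414 0.079] 
scene tall_bottle 0.81 [0.596 0.395 0.156] 
{'time': 19.35, 'tcp_pos': [0.581, 0.414, 0.255], 'eef_rot': [0.0, -0.0, 1.0, 0.0], 'joints': [0.568, 0.678, 0.914, 0.0, 1.549, -1.004], 'force': [1.38, -0.461, -2.28], 'gripper_width': 0.27, 'gripper_force': 3.3}
```

Emit:
arm_command([
  [[0,0,0,0],[0,0,0,0],[0,0,-0.06,0],[0,0,-0.06,0],[0,0,-0.06,0],[0,0,-0.04,0],[0,0,0,0]],
], newtons=8)

```text
time: 19.93
tcp_pos: [0.5809, 0.4142, 0.2195]
eef_rot: [-0.001, -0.001, 1.0, -0.001]
force: [0.1, 1.0, -2.8]
gripper_width: 0.273
gripper_force: 8.0
```

```bash
python3 - <<'E'
from h import *
im=snap('scene','s12.png');find('scene',['tall_bottle']);find('scene',['tall_bottle'],f='spot_in')
st(); cv2.imwrite('pics/s12c.png',cv2.resize(im[40:220,260:460,::-1],None,fx=3,fy=3))
E
```

```text
scene tall_bottle 0.66 [0.576 0.414 0.044] 
scene tall_bottle 0.9 [0.591 0.394 0.126] 
{'time': 20.083, 'tcp_pos': [0.581, 0.415, 0.222], 'eef_rot': [0.0, -0.001, 1.0, 0.0], 'joints': [0.568, 0.693, 0.965, -0.0, 1.483, -1.004], 'force': [-0.071, 0.248, -2.879], 'gripper_width': 0.269, 'gripper_force': 8.0}
```

View pics/s12c.png

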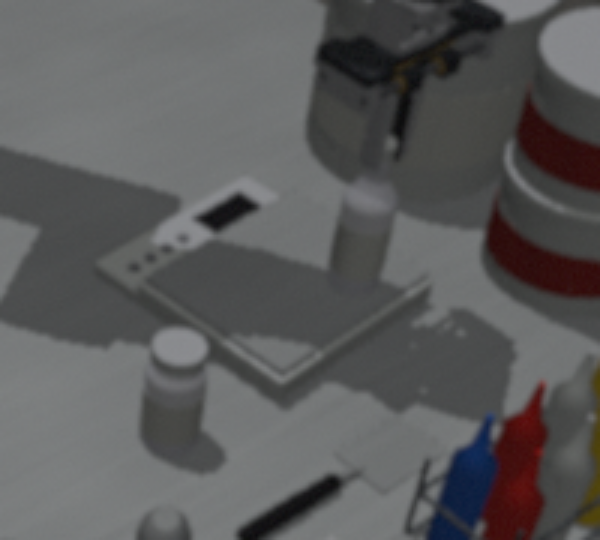

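Emit:
arm_command([
  [[0,0,-0.02,0],[0,0,-0.02,0],[0,0,0,0]],
], newtons=4)

```text
time: 20.33
tcp_pos: [0.5812, 0.4145, 0.2154]
eef_rot: [-0.0, -0.001, 1.0, -0.0]
force: [0.3, 0.2, -1.8]
gripper_width: 0.272
gripper_force: 4.0
```

Emit:
arm_command([
  [[0,0,-0.02,0],[0,0,-0.02,0],[0,0,0,0]],
], newtons=3)

```text
time: 20.58
tcp_pos: [0.5815, 0.4146, 0.2103]
eef_rot: [0.0, -0.001, 1.0, 0.0]
force: [0.1, -0.8, 1.2]
gripper_width: 0.271
gripper_force: 3.0
```

```bash
python3 - <<'E'
from h import *
im=snap('scene','s13.png');find('scene',['tall_bottle']);find('scene',['tall_bottle'],f='spot_in')
st()
E
```

```text
scene tall_bottle 0.69 [0.577 0.413 0.041] 
scene tall_bottle 0.85 [0.588 0.397 0.119] 
{'time': 20.733, 'tcp_pos': [0.581, 0.415, 0.21], 'eef_rot': [0.0, -0.001, 1.0, 0.0], 'joints': [0.568, 0.699, 0.983, -0.0, 1.46, -1.004], 'force': [0.591, -0.871, 2.662], 'gripper_width': 0.272, 'gripper_force': 3.0}
```

Emit:
arm_command([
  [[0,0,0,0],[0,0,0,0],[0,0,0,0],[0,0,0,0],[0,0,0.06,0],[0,0,0.16,0],[0,0,0.2,0]],
], grip=-1)

```text
time: 21.32
tcp_pos: [0.5809, 0.4143, 0.2724]
eef_rot: [-0.002, -0.001, 1.0, -0.001]
force: [-0.1, 0.3, -0.4]
gripper_width: 0.728
gripper_force: 0.0
```

```bash
python3 - <<'E'
from h import *
im=snap('scene','s14.png');snap('top','t14.png')
for c in('scene','top'): find(c,['tall_bottle','short_jar']);find(c,['tall_bottle'],f='spot_in')
st()
E
```

```text
scene tall_bottle 0.93 [0.578 0.411 0.04 ] 
scene short_jar 0.96 [0.602 0.146 0.002] 
scene tall_bottle 0.84 [0.589 0.394 0.124] 
top tall_bottle 0.62 [0.578 0.416 0.042] 
top short_jar 0.62 [ 0.603  0.146 -0.003] 
top tall_bottle 0.64 [0.568 0.394 0.127] 
{'time': 21.717, 'tcp_pos': [0.581, 0.414, 0.272], 'eef_rot': [-0.001, -0.001, 1.0, -0.001], 'joints': [0.568, 0.676, 0.881, 0.0, 1.587, -1.004], 'force': [-0.139, -0.588, -0.398], 'gripper_width': 0.996, 'gripper_force': 0.0}
```

Emit:
arm_command([
  [[0.018,-0.222,0,0],[0.018,-0.222,0,0],[0.018,-0.222,0,0],[0.018,-0.222,0,0],[0.018,-0.222,0,0],[0.018,-0.222,0,0],[0.018,-0.222,0,0],[0.018,-0.222,0,0]],
])

```text
time: 22.38
tcp_pos: [0.6026, 0.1465, 0.2725]
eef_rot: [-0.001, -0.001, 1.0, -0.0]
force: [0.7, 1.3, 0.3]
gripper_width: 1.003
gripper_force: 0.0
```

Emit:
arm_command([
  [[0,0,0,0],[0,0,-0.209,0],[0,0,-0.209,0],[0,0,-0.209,0],[0,0,-0.209,0],[0,0,-0.209,0],[0,0,-0.209,0],[0,0,0,0]],
])

```text
time: 23.05
tcp_pos: [0.5998, 0.1479, 0.0783]
eef_rot: [-0.005, -0.001, 1.0, -0.001]
force: [-1.2, -1.2, -1.2]
gripper_width: 1.0
gripper_force: 0.0
```

Emit:
arm_command([
  [[0,0,0,0],[0,0,0,0],[0,0,0,0],[0,0,0,0],[0,0,0,0],[0,0,0,0],[0,0,0,0],[0,0,0,0]],
], grip=1, newtons=20)

```text
time: 23.72
tcp_pos: [0.6033, 0.1481, 0.0858]
eef_rot: [0.001, -0.001, 1.0, 0.0]
force: [-0.8, -1.4, 6.9]
gripper_width: 0.613
gripper_force: 20.0
```

Emit:
arm_command([
  [[0,0,0.07,0],[0,0,0.1,0],[-0.08,0,0,0],[-0.16,0,0,0],[-0.18,0,0,0],[-0.16,0,0,0],[-0.1,0,0,0],[0,0,0,0]],
])

```text
time: 24.38
tcp_pos: [0.4986, 0.1483, 0.1108]
eef_rot: [-0.001, -0.001, 1.0, -0.0]
force: [0.2, -0.2, -2.9]
gripper_width: 0.611
gripper_force: 20.0
```

Emit:
arm_command([
  [[0,0,-0.08,0],[0,0,-0.08,0],[0,0,0,0]],
])

```text
time: 24.63
tcp_pos: [0.5012, 0.148, 0.0857]
eef_rot: [-0.0, -0.001, 1.0, -0.0]
force: [0.4, 0.1, -2.3]
gripper_width: 0.607
gripper_force: 20.0
```

Emit:
arm_command([
  [[0,0,-0.01,0],[0,0,0,0],[0,0,0,0],[0,0,0,0],[0,0,0,0],[0,0,0.1,0],[0,0,0.108,0],[0,0,0,0]],
], grip=-0.5)

```text
time: 25.3
tcp_pos: [0.5021, 0.1485, 0.1189]
eef_rot: [0.002, -0.001, 1.0, 0.0]
force: [0.2, 0.8, -0.2]
gripper_width: 0.751
gripper_force: 0.0
```

Emit:
arm_command([
  [[0,0,0,0],[0,0,0,0],[0,0,0,0],[0,0,0,0],[0,0,0,0],[0,0,0,0],[0,0,0,0]],
], grip=1, newtons=3.2)

```text
time: 25.88
tcp_pos: [0.5008, 0.1481, 0.1159]
eef_rot: [-0.0, -0.001, 1.0, -0.0]
force: [-0.7, 0.2, -1.1]
gripper_width: 0.583
gripper_force: 2.6
```

Emit:
arm_command([
  [[-0.03,0,0,0],[-0.04,0,0,0],[-0.05,0,0,0],[-0.05,0,0,0],[-0.05,0,0,0],[-0.05,0,0,0],[-0.05,0,0,0],[0,0,0,0]],
])

```text
time: 26.55
tcp_pos: [0.4516, 0.1482, 0.116]
eef_rot: [-0.0, -0.001, 1.0, -0.0]
force: [-0.6, -0.2, 0.4]
gripper_width: 0.595
gripper_force: 3.2
```

```bash
python3 - <<'E'
from h import *
im=snap('scene','s15.png');find('scene',['short_jar','tall_bottle']);find('scene',['short_jar'],f='spot_in')
st()
E
```

```text
scene short_jar 0.59 [0.499 0.148 0.012] 
scene tall_bottle 0.6 [0.579 0.413 0.039] 
scene short_jar 0.9 [0.486 0.136 0.073] 
{'time': 26.75, 'tcp_pos': [0.453, 0.148, 0.116], 'eef_rot': [0.0, -0.001, 1.0, 0.0], 'joints': [0.239, 0.273, 1.845, 0.0, 1.023, -1.333], 'force': [-0.224, -0.771, 0.849], 'gripper_width': 0.595, 'gripper_force': 3.251}
```

Emit:
arm_command([
  [[-0.061,0,-0.02,0],[-0.061,0,-0.02,0],[-0.061,0,-0.022,0],[-0.061,0,-0.024,0],[-0.051,0,-0.04,0],[-0.051,0,-0.04,0],[-0.051,0,-0.04,0],[0,0,0,0]],
])

```text
time: 27.42
tcp_pos: [0.3918, 0.1479, 0.0838]
eef_rot: [-0.001, -0.001, 1.0, -0.0]
force: [-0.5, 0.4, -2.3]
gripper_width: 0.594
gripper_force: 3.2
```

```bash
python3 - <<'E'
from h import *
im=snap('scene','s16.png');find('scene',['short_jar','tall_bottle']);find('scene',['short_jar'],f='spot_in')
st()
E
```

```text
scene short_jar 0.63 [0.48  0.149 0.028] 
scene tall_bottle 0.58 [0.58  0.415 0.04 ] 
scene short_jar 0.88 [0.446 0.136 0.063] 
{'time': 27.617, 'tcp_pos': [0.394, 0.148, 0.085], 'eef_rot': [0.0, -0.001, 1.0, 0.0], 'joints': [0.273, 0.211, 2.014, -0.0, 0.916, -1.299], 'force': [-0.799, 0.222, -1.046], 'gripper_width': 0.595, 'gripper_force': 3.18}
```

Emit:
arm_command([
  [[-0.04,0,-0.05,0],[-0.04,0,-0.05,0],[-0.04,0,-0.05,0],[-0.025,0,-0.06,0],[-0.025,0,-0.06,0],[-0.025,0,-0.055,0],[0,0,0,0]],
])

```text
time: 28.2
tcp_pos: [0.3628, 0.148, 0.035]
eef_rot: [-0.001, -0.001, 1.0, -0.0]
force: [1.3, -0.8, -0.3]
gripper_width: 0.546
gripper_force: 3.2
```

Emit:
arm_command([
  [[0,0,0,0],[0,0,0,0],[0,0,0,0],[0,0,0,0],[0,0,0,0]],
], grip=-0.5)

```text
time: 28.62
tcp_pos: [0.3643, 0.1482, 0.0367]
eef_rot: [0.0, -0.001, 1.0, 0.0]
force: [0.1, 0.2, 0.3]
gripper_width: 0.748
gripper_force: 0.0
```

```bash
python3 - <<'E'
from h import *
for i in range(2):
    im=snap('scene','s17.png');find('scene',['short_jar']);find('scene',['short_jar'],f='spot_in')
st()
E
```

```text
scene short_jar 0.77 [0.467 0.151 0.031] 
scene short_jar 0.81 [0.432 0.139 0.048] 
scene short_jar 0.83 [0.468 0.149 0.028] 
scene short_jar 0.91 [0.429 0.136 0.047] 
{'time': 28.917, 'tcp_pos': [0.364, 0.148, 0.037], 'eef_rot': [0.0, -0.001, 1.0, -0.0], 'joints': [0.293, 0.259, 2.111, -0.0, 0.772, -1.279], 'force': [-0.015, -0.494, 0.163], 'gripper_width': 0.747, 'gripper_force': 0.0}
```

Emit:
arm_command([
  [[0.1,0,-0.01,0],[0.15,0,0,0],[0.15,0,0,0],[0.12,0,0,0],[0.07,0,0,0],[0,0,0,0]],
])

```text
time: 29.42
tcp_pos: [0.4542, 0.1481, 0.035]
eef_rot: [0.0, -0.0, 1.0, 0.0]
force: [-0.7, 0.7, 0.3]
gripper_width: 0.749
gripper_force: 0.0
```

Emit:
arm_command([
  [[0,0,0,0],[0,0,0,0],[0,0,0,0],[0,0,0,0],[0,0,0,0],[0,0,0,0]],
], grip=1, newtons=4)

```text
time: 29.92
tcp_pos: [0.4524, 0.1482, 0.035]
eef_rot: [-0.0, -0.001, 1.0, -0.0]
force: [-1.0, 0.2, -1.7]
gripper_width: 0.611
gripper_force: 4.0
```

Emit:
arm_command([
  [[-0.02,0,0.08,0],[-0.02,0,0.09,0],[-0.03,0,0.09,0],[-0.03,0,0.09,0],[-0.07,0,0.08,0],[-0.07,0,0.08,0],[-0.08,0,0.08,0],[-0.08,0,0.08,0]],
])

```text
time: 30.58
tcp_pos: [0.3919, 0.1481, 0.1359]
eef_rot: [-0.0, -0.001, 1.0, -0.0]
force: [1.2, -0.2, -2.7]
gripper_width: 0.61
gripper_force: 4.0
```

Emit:
arm_command([
  [[0,0,0.08,0],[0,0,0.08,0],[0,0,0.06,0],[0,0,0,0]],
])

```text
time: 30.92
tcp_pos: [0.3932, 0.1483, 0.17]
eef_rot: [0.001, -0.001, 1.0, 0.0]
force: [0.3, -0.5, -2.3]
gripper_width: 0.609
gripper_force: 4.0
```

```bash
python3 - <<'E'
from h import *
im=snap('scene','s18.png');find('scene',['short_jar']);find('scene',['short_jar'],f='spot_in')
st();cv2.imwrite('pics/s18c.png',cv2.resize(im[60:240,180:420,::-1],None,fx=3,fy=3))
E
```

```text
scene short_jar 0.6 [0.392 0.148 0.174] 
{'time': 31.067, 'tcp_pos': [0.392, 0.148, 0.168], 'eef_rot': [-0.0, -0.001, 1.0, -0.0], 'joints': [0.273, 0.076, 1.942, -0.0, 1.124, -1.299], 'force': [-0.864, 0.219, -2.906], 'gripper_width': 0.609, 'gripper_force': 4.0}
```

View pics/s18c.png

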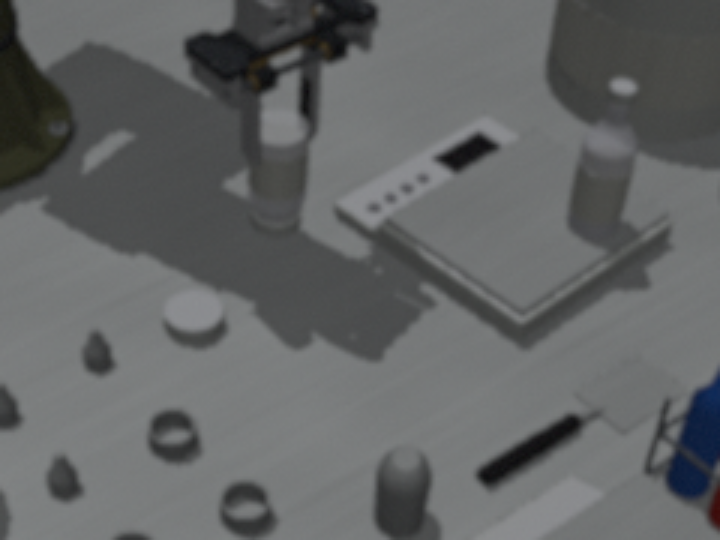

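Emit:
arm_command([
  [[0,0,0,0],[0,0,0,0],[0,0,0,0],[0,0,0,0],[0,0,0,0],[0,0,0,0],[0,0,0,0],[0,0,0,0]],
])

```text
time: 31.73
tcp_pos: [0.3927, 0.1482, 0.1685]
eef_rot: [0.0, -0.001, 1.0, 0.0]
force: [0.4, -0.1, -2.6]
gripper_width: 0.607
gripper_force: 4.0
```

Emit:
arm_command([
  [[0,0,0,0],[0,0,0,0],[0,0,-0.08,0],[0,0,-0.08,0],[0,0,-0.08,0],[0,0,-0.06,0],[0,0,-0.03,0],[0,0,-0.03,0]],
])

```text
time: 32.4
tcp_pos: [0.3929, 0.1482, 0.1146]
eef_rot: [0.0, -0.001, 1.0, 0.0]
force: [-1.4, -1.1, 6.2]
gripper_width: 0.61
gripper_force: 4.0
```

```bash
python3 - <<'E'
from h import *
im=snap('scene','s19.png');find('scene',['short_jar','tall_bottle'])
st()
E
```

```text
scene short_jar 0.69 [0.391 0.149 0.119] 
scene tall_bottle 0.97 [0.581 0.409 0.04 ] 
{'time': 32.55, 'tcp_pos': [0.393, 0.148, 0.115], 'eef_rot': [0.0, -0.001, 1.0, 0.0], 'joints': [0.273, 0.158, 1.994, -0.0, 0.989, -1.299], 'force': [0.199, 0.099, -2.391], 'gripper_width': 0.61, 'gripper_force': 3.999}
```

Emit:
arm_command([
  [[0,0,-0.02,0],[0.03,0,0,0],[0.05,0,0,0],[0.05,0,0,0],[0.05,0,0,0],[0.05,0,0,0],[0.05,0,0,0],[0.05,0,0,0]],
], newtons=3.2)

```text
time: 33.22
tcp_pos: [0.4428, 0.1481, 0.1112]
eef_rot: [-0.0, -0.001, 1.0, -0.0]
force: [-1.3, 0.4, -2.4]
gripper_width: 0.607
gripper_force: 3.2
```

```bash
python3 - <<'E'
from h import *
im=snap('scene','s20.png');find('scene',['short_jar','tall_bottle'])
st()
E
```

```text
scene short_jar 0.92 [0.442 0.15  0.121] 
scene tall_bottle 0.7 [0.58  0.417 0.039] 
{'time': 33.367, 'tcp_pos': [0.443, 0.148, 0.111], 'eef_rot': [-0.0, -0.001, 1.0, -0.0], 'joints': [0.244, 0.26, 1.875, -0.0, 1.006, -1.328], 'force': [-0.401, -1.237, -0.095], 'gripper_width': 0.611, 'gripper_force': 3.2}
```

Emit:
arm_command([
  [[0.275,0,0.01,0],[0.27,0,0.01,0],[0.05,0,-0.02,0]],
])

```text
time: 33.62
tcp_pos: [0.5357, 0.148, 0.1123]
eef_rot: [0.002, -0.0, 1.0, 0.0]
force: [1.9, 0.2, 5.1]
gripper_width: 0.608
gripper_force: 3.2
```

```bash
python3 - <<'E'
from h import *
im=snap('scene','s21.png');find('scene',['short_jar','tall_bottle'])
st()
E
```

```text
scene short_jar 0.72 [ 0.732  0.027 -0.003] 
scene tall_bottle 0.88 [0.58  0.412 0.04 ] 
{'time': 33.767, 'tcp_pos': [0.532, 0.148, 0.111], 'eef_rot': [0.0, -0.001, 1.0, 0.0], 'joints': [0.205, 0.43, 1.638, 0.0, 1.072, -1.367], 'force': [0.625, 0.426, 2.735], 'gripper_width': 0.615, 'gripper_force': 3.201}
```

```bash
python3 - <<'E'
from h import *
im=snap('scene','s22.png');find('scene',['short_jar'],3,.1)
cv2.imwrite('pics/s22c.png',cv2.resize(im[60:240,180:420,::-1],None,fx=3,fy=3))
E
```

```text
scene short_jar 0.9 [0.531 0.148 0.122]
```

View pics/s22c.png

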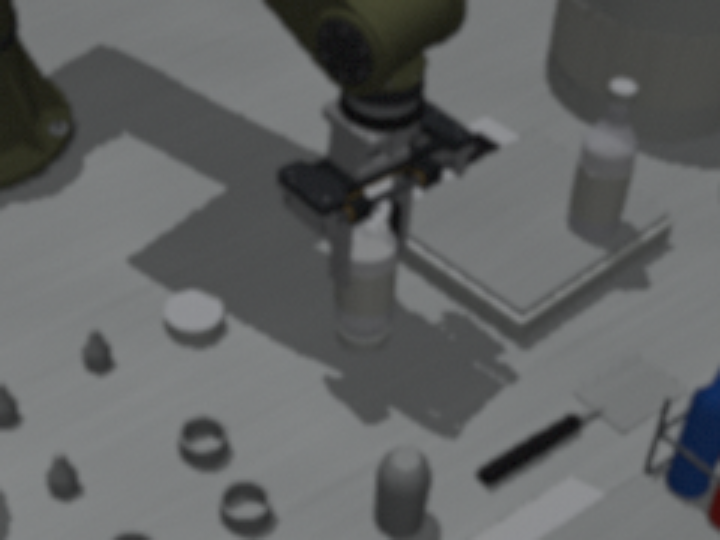

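Emit:
arm_command([
  [[0,0,0.0,0],[0,0,0.05,0],[0,0,0.03,0],[0,0,0,-0.075],[0,0,0,-0.075],[0,0,0,-0.075],[0,0,0,-0.075],[0,0,0,-0.075]],
], newtons=10)

```text
time: 34.53
tcp_pos: [0.5311, 0.1482, 0.1239]
eef_rot: [-0.0, 0.292, 0.956, -0.0]
force: [-0.8, -0.3, -2.5]
gripper_width: 0.61
gripper_force: 10.0
```

Emit:
arm_command([
  [[0,0,0,-0.075],[0,0,0,-0.075],[0,0,0,-0.075],[0,0.05,0,-0.075],[0,0.06,0,-0.075],[0,0.06,0,-0.075],[0,0.06,0,-0.075],[0,0.06,0,-0.075]],
])

```text
time: 35.2
tcp_pos: [0.5311, 0.192, 0.1239]
eef_rot: [-0.0, 0.695, 0.719, -0.0]
force: [-0.1, -0.7, -2.1]
gripper_width: 0.607
gripper_force: 10.0
```

Emit:
arm_command([
  [[0,0.06,0,-0.025],[0,0.06,0,0],[0,0.06,0,0],[0,0.06,0,0],[0,0,0,0]],
])

```text
time: 35.62
tcp_pos: [0.5312, 0.2291, 0.1236]
eef_rot: [-0.0, 0.706, 0.709, 0.0]
force: [0.3, -0.3, -2.3]
gripper_width: 0.61
gripper_force: 10.0
```

```bash
python3 - <<'E'
from h import *
im=snap('scene','s23.png');find('scene',['short_jar'],3,.1);find('scene',['tall_bottle','scale_pan']);st()
E
```

```text
scene short_jar 0.95 [0.532 0.233 0.133] 
scene tall_bottle 0.96 [0.58  0.416 0.041] 
scene scale_pan 0.73 [0.526 0.37  0.04 ] 
{'time': 35.817, 'tcp_pos': [0.531, 0.227, 0.123], 'eef_rot': [-0.0, 0.706, 0.708, -0.0], 'joints': [0.341, 0.468, 1.551, -0.0, 1.123, 0.339], 'force': [0.764, 0.696, -2.97], 'gripper_width': 0.605, 'gripper_force': 9.998}
```

Emit:
arm_command([
  [[0,0,0,0],[0,0.04,0,0],[0,0.05,0,0],[0,0.05,0,0],[0,0.06,0,0],[0,0.06,0,0],[0,0.06,0,0],[0,0.06,0,0]],
], newtons=3.3)

```text
time: 36.48
tcp_pos: [0.5312, 0.2858, 0.1233]
eef_rot: [-0.0, 0.706, 0.708, -0.0]
force: [-0.1, -0.9, -0.8]
gripper_width: 0.609
gripper_force: 3.3
```

Emit:
arm_command([
  [[0,0.04,-0.02,0],[0,0,0,0]],
])

```text
time: 36.65
tcp_pos: [0.5311, 0.292, 0.12]
eef_rot: [-0.0, 0.706, 0.708, 0.0]
force: [0.1, -0.4, -1.3]
gripper_width: 0.607
gripper_force: 3.3
```

```bash
python3 - <<'E'
from h import *
im=snap('scene','s24.png');find('scene',['short_jar'],3,.1);find('scene',['tall_bottle']);st()
E
```

```text
scene short_jar 0.78 [0.531 0.305 0.119] 
scene short_jar 0.7 [ 0.522 -0.19  -0.001] 
scene short_jar 0.45 [ 0.756 -0.163  0.002] 
scene tall_bottle 0.96 [0.58  0.412 0.041] 
{'time': 36.8, 'tcp_pos': [0.531, 0.291, 0.12], 'eef_rot': [-0.0, 0.707, 0.708, -0.0], 'joints': [0.44, 0.528, 1.468, 0.0, 1.146, 0.438], 'force': [-0.236, 0.149, -1.209], 'gripper_width': 0.61, 'gripper_force': 3.3}
```

Emit:
arm_command([
  [[0,0,0,0],[0,0,0,0],[0,0,0.1,0],[0,0,0.14,0],[0,0,0.14,0],[0,-0.06,0.1,0],[0,-0.12,0,0],[0,-0.12,0,0]],
], newtons=15)

```text
time: 37.47
tcp_pos: [0.5316, 0.2453, 0.1935]
eef_rot: [0.0, 0.706, 0.708, 0.001]
force: [0.0, -1.2, -2.5]
gripper_width: 0.608
gripper_force: 15.0
```

Emit:
arm_command([
  [[0,-0.14,0,0],[0,-0.14,0,0],[0,-0.14,0,0],[0,-0.12,0,0],[0,-0.08,0,0],[0,-0.02,0,0],[0,0,0,0]],
])

```text
time: 38.05
tcp_pos: [0.5315, 0.1492, 0.1926]
eef_rot: [0.0, 0.707, 0.707, 0.0]
force: [-0.3, -0.5, -2.1]
gripper_width: 0.614
gripper_force: 15.0
```

```bash
python3 - <<'E'
from h import *
im=snap('scene','s25.png');find('scene',['short_jar'],3,.1);find('scene',['tall_bottle']);st()
cv2.imwrite('pics/s25c.png',cv2.resize(im[60:240,180:420,::-1],None,fx=3,fy=3))
E
```

```text
scene short_jar 0.74 [0.531 0.162 0.194] 
{'time': 38.2, 'tcp_pos': [0.531, 0.15, 0.192], 'eef_rot': [-0.0, 0.706, 0.708, 0.0], 'joints': [0.209, 0.338, 1.562, 0.0, 1.242, 0.207], 'force': [-0.569, 0.655, -3.268], 'gripper_width': 0.61, 'gripper_force': 15.0}
```

View pics/s25c.png

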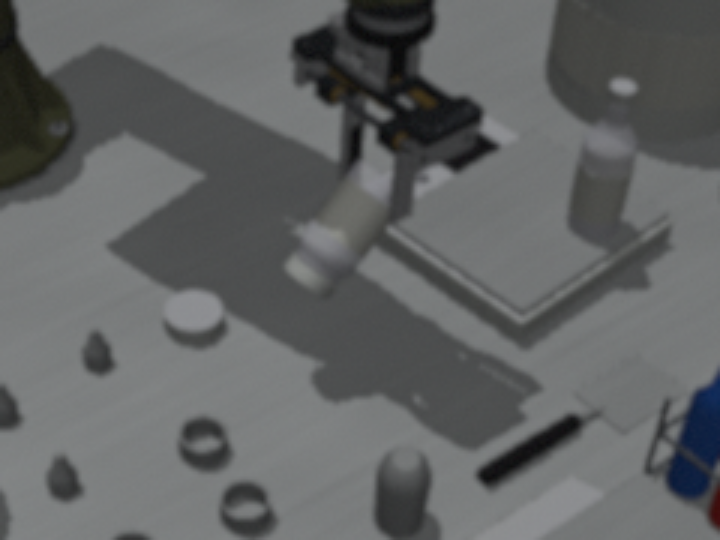

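Emit:
arm_command([
  [[0,0,-0.12,0],[0,0,-0.18,0],[0,0,-0.16,0],[0,0,-0.12,0],[0,0,-0.05,0],[0,0,0,0]],
])

```text
time: 38.7
tcp_pos: [0.5311, 0.1507, 0.0971]
eef_rot: [-0.001, 0.706, 0.708, -0.0]
force: [-0.3, -0.2, -3.1]
gripper_width: 0.614
gripper_force: 15.0
```

Emit:
arm_command([
  [[0,0,-0.02,0],[0,0.04,-0.05,0],[0,0.04,-0.05,0],[0,0.04,-0.05,0],[0,0.035,-0.05,0],[0,0.025,-0.06,0],[0,0.02,-0.06,0],[0,0.02,-0.06,0]],
], newtons=4.5)

```text
time: 39.37
tcp_pos: [0.5312, 0.1829, 0.037]
eef_rot: [-0.0, 0.707, 0.708, -0.0]
force: [-2.1, -1.5, 6.6]
gripper_width: 0.61
gripper_force: 4.5
```

```bash
python3 - <<'E'
from h import *
im=snap('scene','s26.png');find('scene',['short_jar'],3,.1);find('scene',['tall_bottle']);st()
E
```

```text
scene short_jar 0.93 [0.531 0.206 0.027] 
scene tall_bottle 0.59 [0.578 0.414 0.038] 
{'time': 39.517, 'tcp_pos': [0.531, 0.182, 0.037], 'eef_rot': [-0.0, 0.707, 0.708, -0.001], 'joints': [0.266, 0.558, 1.648, -0.0, 0.938, 0.264], 'force': [0.148, 0.075, -1.46], 'gripper_width': 0.612, 'gripper_force': 4.5}
```

Emit:
arm_command([
  [[0,0,0,0],[0,0,0,0],[0,0,0,0],[0,-0.12,-0.01,0],[0,-0.16,0,0],[0,-0.16,0,0],[0,-0.14,0,0],[0,0,0,0]],
], grip=-0.5)

```text
time: 40.18
tcp_pos: [0.5315, 0.0928, 0.0368]
eef_rot: [0.0, 0.708, 0.707, -0.0]
force: [-0.3, 0.6, -0.1]
gripper_width: 0.748
gripper_force: 0.0
```

Emit:
arm_command([
  [[0,0,0,0],[0,0,0,0],[0,0,0,0],[0,0,0,0],[0,0,0,0],[0,0,0,0]],
], grip=1, newtons=4)

```text
time: 40.68
tcp_pos: [0.5314, 0.0963, 0.0365]
eef_rot: [-0.0, 0.706, 0.708, 0.0]
force: [0.2, 2.0, 1.0]
gripper_width: 0.549
gripper_force: 4.0
```

```bash
python3 - <<'E'
from h import *
im=snap('scene','s27.png');find('scene',['short_jar'],3,.1);find('scene',['tall_bottle']);st()
E
```

```text
scene short_jar 0.6 [0.53  0.206 0.03 ] 
scene tall_bottle 0.95 [0.579 0.412 0.039] 
{'time': 40.833, 'tcp_pos': [0.531, 0.096, 0.036], 'eef_rot': [-0.0, 0.706, 0.708, 0.0], 'joints': [0.111, 0.52, 1.712, 0.0, 0.909, 0.109], 'force': [0.533, 1.925, 0.088], 'gripper_width': 0.546, 'gripper_force': 4.001}
```

Emit:
arm_command([
  [[0,0.05,0.1,0],[0,0.06,0.11,0],[0,0.065,0.11,0],[0,0.09,0.07,0],[0,0.09,0.065,0],[0,0.09,0.06,0],[0,0.05,0.07,0],[0,0,0.07,0]],
])

```text
time: 41.5
tcp_pos: [0.531, 0.1716, 0.135]
eef_rot: [-0.0, 0.706, 0.708, -0.0]
force: [0.6, -0.0, -2.4]
gripper_width: 0.546
gripper_force: 4.0
```

Emit:
arm_command([
  [[0,0,0.07,0],[0,0,0.07,0],[0,0,0.07,0],[0,0,0.07,0],[0,0,0,0]],
])

```text
time: 41.92
tcp_pos: [0.5322, 0.1697, 0.1793]
eef_rot: [0.001, 0.707, 0.707, 0.001]
force: [0.7, 0.2, -2.3]
gripper_width: 0.544
gripper_force: 4.0
```

```bash
python3 - <<'E'
from h import *
im=snap('scene','s28.png');find('scene',['short_jar'],3,.1);find('scene',['tall_bottle']);st()
E
```

```text
scene short_jar 0.67 [0.534 0.159 0.059] 
scene tall_bottle 0.58 [0.58  0.413 0.042] 
{'time': 42.067, 'tcp_pos': [0.531, 0.17, 0.176], 'eef_rot': [-0.0, 0.707, 0.708, -0.0], 'joints': [0.243, 0.366, 1.563, 0.0, 1.213, 0.242], 'force': [-0.603, 0.708, -2.346], 'gripper_width': 0.546, 'gripper_force': 4.0}
```

Emit:
arm_command([
  [[0,0,0.1,0],[0,0,0.1,0],[-0.03,0.08,0,0],[-0.04,0.13,0,0],[-0.04,0.14,0,0],[-0.04,0.14,0,0],[-0.04,0.14,0,0],[-0.04,0.14,0,0]],
], newtons=8)

```text
time: 42.73
tcp_pos: [0.4958, 0.2868, 0.2054]
eef_rot: [-0.0, 0.707, 0.708, -0.001]
force: [0.5, 1.0, -2.9]
gripper_width: 0.547
gripper_force: 8.0
```

Emit:
arm_command([
  [[-0.04,0.14,0,0],[-0.04,0.12,0,0],[0,0,0,0],[0,0,-0.1,0],[0,0,-0.1,0],[0,0,-0.06,0],[0,0,0,0]],
])

```text
time: 43.32
tcp_pos: [0.4841, 0.3238, 0.1654]
eef_rot: [-0.0, 0.707, 0.708, -0.002]
force: [-0.9, -0.8, -2.6]
gripper_width: 0.543
gripper_force: 8.0
```

```bash
python3 - <<'E'
from h import *
im=snap('scene','s29.png');find('scene',['short_jar'],3,.1);find('scene',['tall_bottle']);st()
E
```

```text
scene short_jar 0.6 [0.483 0.322 0.045] 
scene short_jar 0.58 [ 0.557 -0.065 -0.   ] 
scene short_jar 0.26 [0.745 0.23  0.004] 
scene tall_bottle 0.83 [0.577 0.412 0.043] 
{'time': 43.467, 'tcp_pos': [0.485, 0.324, 0.168], 'eef_rot': [0.0, 0.707, 0.708, 0.0], 'joints': [0.527, 0.429, 1.495, 0.0, 1.217, 0.525], 'force': [-0.297, -0.601, -2.69], 'gripper_width': 0.546, 'gripper_force': 8.0}
```

Emit:
arm_command([
  [[0,0,-0.02,0],[0,0,-0.02,0],[0,0,0,0]],
], newtons=5)

```text
time: 43.72
tcp_pos: [0.4853, 0.3244, 0.1622]
eef_rot: [0.0, 0.707, 0.708, 0.001]
force: [0.4, -0.0, -0.7]
gripper_width: 0.551
gripper_force: 5.0
```

Emit:
arm_command([
  [[0,0,-0.015,0],[0,0,-0.015,0],[0,0,0,0]],
], newtons=3)

```text
time: 43.97
tcp_pos: [0.4854, 0.3248, 0.1584]
eef_rot: [0.0, 0.707, 0.708, 0.001]
force: [-0.9, -0.8, 7.1]
gripper_width: 0.574
gripper_force: 4.4
```

```bash
python3 - <<'E'
from h import *
im=snap('scene','s30.png');find('scene',['short_jar'],1,.1);find('scene',['tall_bottle']);st()
E
```

```text
scene short_jar 0.96 [0.485 0.324 0.04 ] 
scene tall_bottle 0.71 [0.578 0.415 0.041] 
{'time': 44.117, 'tcp_pos': [0.485, 0.325, 0.158], 'eef_rot': [0.0, 0.707, 0.708, 0.001], 'joints': [0.527, 0.439, 1.504, 0.0, 1.196, 0.525], 'force': [-0.649, -0.901, 8.062], 'gripper_width': 0.577, 'gripper_force': 4.387}
```

Emit:
arm_command([
  [[0,0,0,0],[0,0,0,0],[0,0,0,0],[0,0,0,0],[0,0,0.08,0],[0,0,0.2,0],[0,0,0.25,0],[0,0,0.25,0]],
], grip=-0.6)

```text
time: 44.78
tcp_pos: [0.4845, 0.3242, 0.2763]
eef_rot: [-0.0, 0.707, 0.708, -0.0]
force: [0.5, 0.6, 0.3]
gripper_width: 0.8
gripper_force: 0.0
```

```bash
python3 - <<'E'
from h import *
im=snap('scene','s31.png');snap('top','t31.png')
for c in('scene','top'): find(c,['short_jar','tall_bottle']);find(c,['nozzle0','cutter0'],4);find(c,['bowl','tray'])
st()
E
```

```text
scene short_jar 0.56 [0.486 0.325 0.043] 
scene tall_bottle 0.63 [0.579 0.415 0.039] 
scene nozzle0 0.57 [ 0.522 -0.193  0.002] 
scene nozzle0 0.56 [ 0.418 -0.191  0.   ] 
scene nozzle0 0.41 [ 0.407 -0.082 -0.003] 
scene cutter0 0.79 [ 0.558 -0.064 -0.001] 
scene cutter0 0.78 [ 0.648 -0.083  0.   ] 
scene cutter0 0.52 [ 0.634 -0.19  -0.001] 
scene bowl 0.74 [ 0.475 -0.321  0.002] 
scene tray 0.98 [ 0.66  -0.332 -0.004] 
top short_jar 0.73 [0.484 0.324 0.041] 
top tall_bottle 0.32 [ 0.743  0.229 -0.   ] 
top nozzle0 0.57 [ 0.414 -0.192  0.   ] 
top nozzle0 0.53 [ 0.407 -0.08   0.001] 
top nozzle0 0.5 [0.731 0.027 0.002] 
top nozzle0 0.37 [ 0.521 -0.196  0.   ] 
top cutter0 0.6 [ 0.565 -0.064  0.003] 
top cutter0 0.58 [ 0.644 -0.082  0.002] 
top cutter0 0.46 [ 0.632 -0.19   0.   ] 
top bowl 0.6 [ 0.474 -0.316  0.   ] 
top tray 0.63 [ 0.657 -0.33  -0.004] 
{'time': 45.483, 'tcp_pos': [0.485, 0.324, 0.274], 'eef_rot': [-0.0, 0.707, 0.708, -0.0], 'joints': [0.527, 0.347, 1.358, 0.0, 1.437, 0.525], 'force': [-0.013, -0.036, -0.107], 'gripper_width': 0.801, 'gripper_force': 0.0}
```

View pics/s31.png

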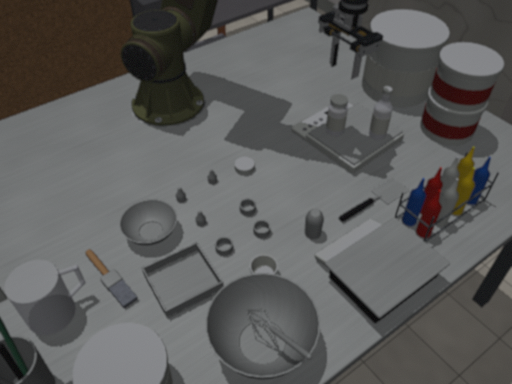

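Emit:
arm_command([
  [[-0.052,-0.27,0,0],[-0.052,-0.27,0,0],[-0.052,-0.27,0,0],[-0.052,-0.27,0,0],[-0.052,-0.27,0,0],[-0.052,-0.27,0,0],[-0.052,-0.27,0,0],[-0.052,-0.27,0,0]],
], grip=-0.2, newtons=15)

```text
time: 46.15
tcp_pos: [0.4216, -0.0012, 0.2744]
eef_rot: [0.0, 0.706, 0.708, 0.0]
force: [1.3, -0.7, 0.6]
gripper_width: 0.598
gripper_force: 0.0
```

Emit:
arm_command([
  [[-0.052,-0.27,0,0],[-0.05,-0.27,0,0],[0,0,-0.25,0],[0,0,-0.25,0],[0,0,-0.25,0],[0,0,-0.25,0],[0,0,-0.2,0],[0,0,0,0]],
])

```text
time: 46.82
tcp_pos: [0.4046, -0.0799, 0.0899]
eef_rot: [-0.004, 0.707, 0.708, -0.002]
force: [-0.5, 0.7, 0.3]
gripper_width: 0.597
gripper_force: 0.0
```

Emit:
arm_command([
  [[0,0,0,0],[0,0,-0.2,0],[0,0,-0.1,0],[0,0,-0.08,0],[0,0,-0.03,0],[0,0,0,0]],
])

```text
time: 47.32
tcp_pos: [0.408, -0.0808, 0.0338]
eef_rot: [0.001, 0.707, 0.708, 0.0]
force: [-0.8, 0.1, 1.4]
gripper_width: 0.602
gripper_force: 0.0
```

Emit:
arm_command([
  [[0,0,-0.03,0],[0,0,0,0],[0,0,0,0],[0,0,0,0],[0,0,0,0],[0,0,0,0]],
], grip=1)

```text
time: 47.82
tcp_pos: [0.4075, -0.0807, 0.0287]
eef_rot: [0.0, 0.707, 0.708, 0.0]
force: [-1.2, -0.1, 5.3]
gripper_width: 0.293
gripper_force: 15.0
```

Emit:
arm_command([
  [[0,0,0.2,0],[0,0,0.25,0],[0,0,0.15,0],[0.064,-0.25,0,0],[0.064,-0.256,0,0],[0.064,-0.256,0,0],[0.064,-0.256,0,0],[0.064,-0.256,0,0]],
])

```text
time: 48.48
tcp_pos: [0.4552, -0.2736, 0.1183]
eef_rot: [0.0, 0.707, 0.708, 0.0]
force: [0.7, 1.0, 0.0]
gripper_width: 0.291
gripper_force: 15.0
```

Emit:
arm_command([
  [[0.064,-0.256,0,0],[0.064,-0.26,0,0],[0,0,0,0],[0,0,-0.2,0],[0,0,-0.15,0],[0,0,-0.08,0],[0,0,0,0]],
])

```text
time: 49.07
tcp_pos: [0.4733, -0.348, 0.0512]
eef_rot: [-0.002, 0.707, 0.708, -0.0]
force: [0.3, 0.1, -1.3]
gripper_width: 0.292
gripper_force: 15.0
```

Emit:
arm_command([
  [[0,0,0,0],[0,0,0,0],[0,0,0,0],[0,0,0.2,0],[0,0,0.23,0],[-0.08,0.21,0,0],[-0.08,0.21,0,0],[-0.08,0.21,0,0]],
], grip=-0.1)

```text
time: 49.73
tcp_pos: [0.4381, -0.2538, 0.1196]
eef_rot: [0.001, 0.707, 0.707, 0.0]
force: [0.8, -0.6, -0.6]
gripper_width: 0.552
gripper_force: 0.0
```

Emit:
arm_command([
  [[-0.08,0.21,0,0],[-0.085,0.213,0,0],[0,0,0,0],[0,0,-0.25,0],[0,0,-0.2,0],[0,0,-0.1,0],[0,0,-0.04,0],[0,0,0,0]],
], grip=-0.2)

```text
time: 50.4
tcp_pos: [0.4137, -0.1913, 0.0295]
eef_rot: [-0.0, 0.707, 0.708, -0.0]
force: [-0.1, -0.2, 1.0]
gripper_width: 0.6
gripper_force: 0.0
```

```bash
python3 - <<'E'
from h import *
im=snap('scene','s32.png');snap('top','t32.png')
for c in('scene','top'): find(c,['nozzle0','cutter0'],4)
st()
E
```

```text
scene nozzle0 0.68 [ 0.465 -0.336  0.023] 
scene nozzle0 0.65 [ 0.519 -0.19   0.002] 
scene nozzle0 0.46 [ 0.414 -0.192  0.003] 
scene cutter0 0.8 [ 0.634 -0.19   0.   ] 
scene cutter0 0.66 [ 0.559 -0.064  0.   ] 
scene cutter0 0.59 [ 0.65  -0.082  0.   ] 
top nozzle0 0.53 [ 0.471 -0.33   0.026] 
top nozzle0 0.39 [ 0.524 -0.194 -0.002] 
top cutter0 0.59 [ 0.633 -0.19   0.002] 
top cutter0 0.43 [ 0.646 -0.078 -0.003] 
{'time': 50.7, 'tcp_pos': [0.414, -0.191, 0.031], 'eef_rot': [0.001, 0.707, 0.708, 0.0], 'joints': [-0.513, 0.383, 1.949, -0.0, 0.808, -0.515], 'force': [0.321, -0.159, -0.348], 'gripper_width': 0.599, 'gripper_force': 0.0}
```

Emit:
arm_command([
  [[0,0,-0.01,0],[0,0,0,0],[0,0,0,0],[0,0,0,0],[0,0,0,0],[0,0,0,0]],
], grip=1)

```text
time: 51.2
tcp_pos: [0.4137, -0.1912, 0.0283]
eef_rot: [0.0, 0.707, 0.708, 0.0]
force: [0.1, -0.2, 0.8]
gripper_width: 0.291
gripper_force: 15.0
```

Emit:
arm_command([
  [[0,0,0.2,0],[0,0,0.25,0],[0,0,0.15,0],[0.09,-0.22,0,0],[0.09,-0.22,0,0],[0.09,-0.22,0,0],[0,0,-0.2,0],[0,0,-0.13,0]],
])

```text
time: 51.87
tcp_pos: [0.4542, -0.2915, 0.0673]
eef_rot: [0.0, 0.707, 0.707, -0.0]
force: [0.4, 0.5, -1.6]
gripper_width: 0.291
gripper_force: 15.0
```

Emit:
arm_command([
  [[0,0,0,0],[0,0,0,0]],
])

```text
time: 52.03
tcp_pos: [0.4538, -0.2898, 0.0684]
eef_rot: [-0.001, 0.707, 0.708, -0.0]
force: [0.7, 0.0, 0.0]
gripper_width: 0.293
gripper_force: 15.0
```

Emit:
arm_command([
  [[0,0,0,0],[0,0,0,0],[0,0,0,0],[0,0,0.15,0],[0,0,0.2,0]],
], grip=-0.1)

```text
time: 52.45
tcp_pos: [0.4534, -0.2894, 0.1208]
eef_rot: [-0.002, 0.707, 0.708, -0.0]
force: [-0.7, -1.4, 0.2]
gripper_width: 0.548
gripper_force: 0.0
```

Emit:
arm_command([
  [[0.15,0.21,0,0],[0.15,0.21,0,0],[0.15,0.215,0,0],[0,0,0,0],[0,0,-0.25,0],[0,0,-0.2,0],[0,0,-0.1,0],[0,0,-0.05,0]],
], grip=-0.2)

```text
time: 53.12
tcp_pos: [0.5208, -0.1945, 0.0296]
eef_rot: [-0.001, 0.706, 0.708, -0.0]
force: [0.2, -0.7, -0.4]
gripper_width: 0.602
gripper_force: 0.0
```

Emit:
arm_command([
  [[0,0,0,0],[0,0,0,0],[0,0,0,0],[0,0,0,0],[0,0,0,0],[0,0,0,0]],
], grip=1)

```text
time: 53.62
tcp_pos: [0.5221, -0.1952, 0.0323]
eef_rot: [0.001, 0.707, 0.708, 0.0]
force: [-1.3, 0.7, 6.9]
gripper_width: 0.292
gripper_force: 15.0
```

```bash
python3 - <<'E'
from h import *
im=snap('scene','s33.png');snap('top','t33.png')
for c in('scene','top'): find(c,['nozzle0','cutter0'],4)
st()
E
```

```text
scene nozzle0 0.6 [ 0.47  -0.288  0.02 ] 
scene nozzle0 0.49 [ 0.465 -0.333  0.023] 
scene nozzle0 0.45 [ 0.521 -0.19   0.003] 
scene cutter0 0.75 [ 0.56  -0.067 -0.003] 
scene cutter0 0.7 [ 0.634 -0.192 -0.004] 
scene cutter0 0.57 [ 0.65  -0.08  -0.001] 
scene cutter0 0.45 [ 0.731  0.028 -0.002] 
top nozzle0 0.61 [ 0.472 -0.33   0.023] 
top nozzle0 0.54 [ 0.465 -0.289  0.023] 
top cutter0 0.61 [ 0.631 -0.191  0.002] 
top cutter0 0.53 [ 0.564 -0.063  0.005] 
top cutter0 0.5 [ 0.649 -0.079  0.001] 
{'time': 53.917, 'tcp_pos': [0.522, -0.195, 0.032], 'eef_rot': [0.001, 0.707, 0.708, 0.0], 'joints': [-0.423, 0.557, 1.664, -0.0, 0.919, -0.425], 'force': [-1.903, 0.927, 8.628], 'gripper_width': 0.287, 'gripper_force': 15.003}
```

Emit:
arm_command([
  [[0,0,0.2,0],[0,0,0.25,0],[0,0,0.15,0],[-0.035,-0.26,0,0],[-0.035,-0.265,0,0],[-0.035,-0.265,0,0],[0,0,-0.18,0],[0,0,-0.12,0]],
])

```text
time: 54.58
tcp_pos: [0.5052, -0.3154, 0.0755]
eef_rot: [0.0, 0.708, 0.707, 0.0]
force: [-0.5, 1.8, -1.5]
gripper_width: 0.289
gripper_force: 15.0
```

Emit:
arm_command([
  [[0,0,0,0],[0,0,0,0]],
])

```text
time: 54.75
tcp_pos: [0.5057, -0.3132, 0.0761]
eef_rot: [-0.001, 0.707, 0.708, -0.0]
force: [0.1, -0.5, 0.1]
gripper_width: 0.288
gripper_force: 15.0
```

Emit:
arm_command([
  [[0,0,0,0],[0,0,0,0],[0,0,0,0],[0,0,0.15,0],[0,0,0.2,0]],
], grip=-0.1)

```text
time: 55.17
tcp_pos: [0.5052, -0.3126, 0.128]
eef_rot: [-0.002, 0.706, 0.708, -0.0]
force: [0.7, -0.1, 1.0]
gripper_width: 0.547
gripper_force: 0.0
```

```bash
python3 - <<'E'
from h import *
im=snap('scene','s34.png');snap('top','t34.png')
for c in('scene','top'): find(c,['nozzle0','cutter0'],4)
st()
E
```

```text
scene nozzle0 0.71 [ 0.502 -0.309  0.013] 
scene nozzle0 0.61 [ 0.465 -0.333  0.024] 
scene nozzle0 0.59 [ 0.635 -0.19  -0.002] 
scene nozzle0 0.39 [ 0.467 -0.292  0.023] 
scene cutter0 0.64 [ 0.56  -0.064  0.001] 
scene cutter0 0.54 [ 0.649 -0.082 -0.001] 
top cutter0 0.59 [ 0.63  -0.191  0.001] 
top cutter0 0.58 [ 0.649 -0.078  0.001] 
top cutter0 0.37 [ 0.563 -0.066  0.003] 
{'time': 55.467, 'tcp_pos': [0.506, -0.313, 0.128], 'eef_rot': [-0.0, 0.707, 0.708, -0.0], 'joints': [-0.616, 0.497, 1.495, -0.0, 1.15, -0.618], 'force': [0.024, 0.204, -0.058], 'gripper_width': 0.553, 'gripper_force': 0.0}
```

Emit:
arm_command([
  [[0.168,0.164,0,0],[0.168,0.164,0,0],[0.168,0.164,0,0],[0.168,0.164,0,0],[0.168,0.164,0,0],[0,0,0,0],[0,0,-0.25,0],[0,0,-0.25,0]],
], grip=-0.5)

```text
time: 56.13
tcp_pos: [0.6327, -0.19, 0.0535]
eef_rot: [0.001, 0.706, 0.708, 0.001]
force: [0.1, 0.0, -0.7]
gripper_width: 0.75
gripper_force: 0.0
```

Emit:
arm_command([
  [[0,0,-0.1,0],[0,0,-0.05,0],[0,0,0,0]],
])

```text
time: 56.38
tcp_pos: [0.6308, -0.1902, 0.029]
eef_rot: [-0.002, 0.707, 0.708, -0.001]
force: [-0.3, -0.4, 0.1]
gripper_width: 0.75
gripper_force: 0.0
```

Emit:
arm_command([
  [[0,0,0,0],[0,0,0,0],[0,0,0,0],[0,0,0,0],[0,0,0,0],[0,0,0,0]],
], grip=1)

```text
time: 56.88
tcp_pos: [0.6324, -0.1906, 0.0323]
eef_rot: [0.001, 0.707, 0.708, 0.0]
force: [-1.8, -1.0, 6.6]
gripper_width: 0.478
gripper_force: 14.9
```

Emit:
arm_command([
  [[0,0,0.2,0],[0,0,0.25,0],[0,0,0.15,0],[0.008,-0.24,0,0],[0.008,-0.25,0,0],[0.008,-0.25,0,0],[0.008,-0.25,0,0],[0.008,-0.24,0,0]],
])

```text
time: 57.55
tcp_pos: [0.6376, -0.3768, 0.1215]
eef_rot: [0.0, 0.707, 0.708, -0.0]
force: [0.2, 0.9, 0.1]
gripper_width: 0.477
gripper_force: 14.9
```

Emit:
arm_command([
  [[0,0,0,0],[0,0,-0.2,0],[0,0,-0.15,0],[0,0,-0.07,0],[0,0,0,0],[0,0,0,0]],
])

```text
time: 58.05
tcp_pos: [0.6381, -0.3747, 0.0588]
eef_rot: [0.0, 0.706, 0.708, -0.0]
force: [0.2, -0.2, 0.5]
gripper_width: 0.477
gripper_force: 15.0
```

Emit:
arm_command([
  [[0,0,0,0],[0,0,0,0],[0,0,0,0],[0,0,0.2,0],[0,0,0.2,0]],
], grip=-0.2)

```text
time: 58.47
tcp_pos: [0.6372, -0.3745, 0.1177]
eef_rot: [-0.002, 0.707, 0.708, -0.0]
force: [-0.0, -0.3, 0.5]
gripper_width: 0.6
gripper_force: 0.0
```

```bash
python3 - <<'E'
from h import *
im=snap('scene','s35.png');snap('top','t35.png')
for c in('scene','top'): find(c,['cutter0'],4);find(c,['tray'])
st()
E
```

```text
scene cutter0 0.67 [ 0.651 -0.084  0.   ] 
scene cutter0 0.63 [ 0.561 -0.067  0.001] 
scene cutter0 0.51 [ 0.636 -0.381  0.019] 
scene tray 0.91 [ 0.658 -0.332 -0.005] 
top cutter0 0.58 [ 0.565 -0.062  0.003] 
top cutter0 0.48 [ 0.648 -0.08   0.   ] 
{'time': 58.767, 'tcp_pos': [0.638, -0.375, 0.117], 'eef_rot': [-0.001, 0.707, 0.708, -0.0], 'joints': [-0.581, 0.831, 0.975, -0.0, 1.337, -0.582], 'force': [-0.108, 0.665, 0.043], 'gripper_width': 0.602, 'gripper_force': 0.0}
```

Emit:
arm_command([
  [[0.009,0.245,0,0],[0.009,0.245,0,0],[0.009,0.245,0,0],[0.009,0.245,0,0],[0.009,0.245,0,0],[0.009,0.245,0,0],[0.009,0.245,0,0],[0.01,0.245,0,0]],
], grip=-0.5)

```text
time: 59.43
tcp_pos: [0.6481, -0.0791, 0.1171]
eef_rot: [-0.001, 0.707, 0.708, -0.001]
force: [0.0, -0.2, 0.5]
gripper_width: 0.75
gripper_force: 0.0
```

Emit:
arm_command([
  [[0,0,0,0],[0,0,-0.25,0],[0,0,-0.2,0],[0,0,-0.09,0],[0,0,-0.045,0],[0,0,0,0]],
])

```text
time: 59.93
tcp_pos: [0.6483, -0.0812, 0.0292]
eef_rot: [-0.001, 0.707, 0.707, -0.001]
force: [0.3, 0.3, -0.2]
gripper_width: 0.749
gripper_force: 0.0
```

Emit:
arm_command([
  [[0,0,0,0],[0,0,0,0],[0,0,0,0],[0,0,0,0],[0,0,0,0],[0,0,0,0]],
], grip=1)

```text
time: 60.43
tcp_pos: [0.6493, -0.081, 0.0316]
eef_rot: [0.001, 0.707, 0.708, 0.0]
force: [-2.0, -0.2, 6.8]
gripper_width: 0.489
gripper_force: 15.0
```

Emit:
arm_command([
  [[0,0,0.2,0],[0,0,0.25,0],[0,0,0.15,0],[0,0,0,0]],
])

```text
time: 60.77
tcp_pos: [0.6509, -0.0812, 0.1265]
eef_rot: [0.003, 0.707, 0.708, 0.002]
force: [2.1, -0.3, 0.0]
gripper_width: 0.489
gripper_force: 15.0
```

Emit:
arm_command([
  [[-0.01,-0.22,0,0],[-0.01,-0.23,0,0],[-0.01,-0.23,0,0],[-0.01,-0.23,0,0],[-0.01,-0.23,0,0],[-0.01,-0.22,0,0],[0,0,0,0]],
])

```text
time: 61.35
tcp_pos: [0.6384, -0.2906, 0.1196]
eef_rot: [0.0, 0.708, 0.706, -0.0]
force: [0.4, -0.1, -0.4]
gripper_width: 0.489
gripper_force: 15.0
```

Emit:
arm_command([
  [[0,0,-0.2,0],[0,0,-0.15,0],[0,0,-0.07,0],[0,0,0,0],[0,0,0,0]],
])

```text
time: 61.77
tcp_pos: [0.64, -0.2846, 0.0577]
eef_rot: [-0.0, 0.706, 0.708, -0.0]
force: [0.1, -0.1, 1.0]
gripper_width: 0.494
gripper_force: 15.0
```

Emit:
arm_command([
  [[0,0,0,0],[0,0,0,0],[0,0,0,0],[0,0,0.2,0],[0,0,0.2,0]],
], grip=-0.2)

```text
time: 62.18
tcp_pos: [0.6392, -0.2845, 0.1173]
eef_rot: [-0.001, 0.707, 0.708, -0.0]
force: [0.3, -1.2, 0.2]
gripper_width: 0.598
gripper_force: 0.0
```

```bash
python3 - <<'E'
from h import *
im=snap('scene','s36.png');snap('top','t36.png')
for c in('scene','top'): find(c,['cutter0'],4)
st()
E
```

```text
scene cutter0 0.81 [ 0.637 -0.383  0.021] 
scene cutter0 0.61 [ 0.559 -0.063 -0.001] 
scene cutter0 0.59 [ 0.642 -0.285  0.005] 
top cutter0 0.5 [ 0.562 -0.062  0.003] 
{'time': 62.383, 'tcp_pos': [0.64, -0.285, 0.119], 'eef_rot': [0.001, 0.707, 0.708, 0.0], 'joints': [-0.471, 0.734, 1.138, 0.0, 1.267, -0.473], 'force': [-0.706, -0.071, -0.434], 'gripper_width': 0.6, 'gripper_force': 0.0}
```

Emit:
arm_command([
  [[-0.088,0.247,0,0],[-0.088,0.247,0,0],[-0.088,0.247,0,0],[-0.088,0.247,0,0],[-0.088,0.247,0,0],[-0.088,0.245,0,0],[0,0,0,0]],
], grip=-0.5)

```text
time: 62.97
tcp_pos: [0.5583, -0.0577, 0.1166]
eef_rot: [-0.001, 0.705, 0.709, -0.0]
force: [0.9, 0.4, -0.1]
gripper_width: 0.751
gripper_force: 0.0
```

Emit:
arm_command([
  [[0,0,0,0],[0,0,-0.25,0],[0,0,-0.2,0],[0,0,-0.09,0],[0,0,-0.045,0],[0,0,0,0]],
])

```text
time: 63.47
tcp_pos: [0.5601, -0.0637, 0.028]
eef_rot: [-0.001, 0.707, 0.707, -0.001]
force: [-0.1, 0.1, 1.0]
gripper_width: 0.75
gripper_force: 0.0
```

Emit:
arm_command([
  [[0,0,0,0],[0,0,0,0],[0,0,0,0],[0,0,0,0],[0,0,0,0],[0,0,0,0]],
], grip=1)

```text
time: 63.97
tcp_pos: [0.5611, -0.063, 0.0306]
eef_rot: [0.001, 0.707, 0.708, 0.0]
force: [-1.8, -0.0, 6.6]
gripper_width: 0.476
gripper_force: 14.9
```

Emit:
arm_command([
  [[0,0,0.2,0],[0,0,0.25,0],[0,0,0.15,0],[0,0,0,0]],
])

```text
time: 64.3
tcp_pos: [0.5626, -0.0632, 0.1249]
eef_rot: [0.003, 0.707, 0.708, 0.002]
force: [0.1, 0.6, 0.1]
gripper_width: 0.481
gripper_force: 14.9
```

Emit:
arm_command([
  [[0.091,-0.222,0,0],[0.091,-0.222,0,0],[0.091,-0.222,0,0],[0.091,-0.222,0,0],[0.091,-0.222,0,0],[0.091,-0.222,0,0],[0.091,-0.222,0,0],[0.091,-0.222,0,0]],
])

```text
time: 64.97
tcp_pos: [0.6699, -0.3308, 0.1187]
eef_rot: [-0.001, 0.707, 0.708, -0.0]
force: [0.1, 0.2, -0.0]
gripper_width: 0.48
gripper_force: 14.9
```

Emit:
arm_command([
  [[0,0,0,0],[0,0,-0.2,0],[0,0,-0.13,0],[0,0,-0.07,0],[0,0,0,0],[0,0,0,0]],
])

```text
time: 65.47
tcp_pos: [0.6699, -0.329, 0.0598]
eef_rot: [-0.0, 0.707, 0.708, -0.0]
force: [-0.3, -0.0, 0.1]
gripper_width: 0.48
gripper_force: 14.9
```

Emit:
arm_command([
  [[0,0,0,0],[0,0,0,0],[0,0,0,0],[0,0,0.2,0],[0,0,0.25,0],[-0.2,0.15,0.1,0],[-0.2,0.15,0.1,0],[-0.2,0.15,0.1,0]],
], grip=-0.2)

```text
time: 66.13
tcp_pos: [0.5787, -0.261, 0.1734]
eef_rot: [0.001, 0.707, 0.708, 0.0]
force: [0.8, 0.5, 0.2]
gripper_width: 0.6
gripper_force: 0.0
```

Emit:
arm_command([
  [[-0.2,0.18,0,0],[-0.2,0.18,0,0],[-0.1,0.2,0,0],[0,0.2,0,0],[0,0.2,0,0],[0,0,0,0]],
])

```text
time: 66.63
tcp_pos: [0.5048, -0.1141, 0.1735]
eef_rot: [0.001, 0.706, 0.709, 0.001]
force: [0.1, -0.2, 0.2]
gripper_width: 0.601
gripper_force: 0.0
```

```bash
python3 - <<'E'
from h import *
im=snap('scene','s37.png');t=snap('top','t37.png')
for c in('scene','top'): find(c,['cutter0','nozzle0'],4);find(c,['tall_bottle','short_jar'])
st()
a=cv2.resize(im[160:340,80:330,::-1],(400,288));b=cv2.resize(t[140:270,270:400,::-1],(288,288)); c=cv2.resize(im[70:170,280:420,::-1],(403,288))
cv2.imwrite('pics/f.png',np.vstack([np.hstack([a,b]),np.hstack([c,np.zeros((288,285,3),np.uint8)])]))
E
```

```text
scene cutter0 0.83 [ 0.668 -0.332  0.002] 
scene cutter0 0.76 [ 0.646 -0.285  0.005] 
scene nozzle0 0.63 [ 0.502 -0.309  0.012] 
scene nozzle0 0.52 [ 0.47  -0.287  0.021] 
scene nozzle0 0.44 [ 0.464 -0.332  0.027] 
scene short_jar 0.59 [0.485 0.324 0.041] 
top cutter0 0.63 [ 0.637 -0.383  0.022] 
top cutter0 0.6 [ 0.641 -0.284  0.005] 
top cutter0 0.43 [ 0.671 -0.334  0.007] 
top nozzle0 0.63 [ 0.504 -0.312  0.007] 
top nozzle0 0.54 [ 0.471 -0.327  0.025] 
top nozzle0 0.45 [ 0.465 -0.29   0.02 ] 
top tall_bottle 0.63 [0.582 0.419 0.044] 
top short_jar 0.71 [0.485 0.323 0.039] 
{'time': 67.133, 'tcp_pos': [0.505, -0.118, 0.172], 'eef_rot': [-0.0, 0.707, 0.707, -0.0], 'joints': [-0.301, 0.287, 1.679, 0.0, 1.175, -0.302], 'force': [0.602, 0.634, 0.197], 'gripper_width': 0.601, 'gripper_force': 0.0}
```

View pics/f.png

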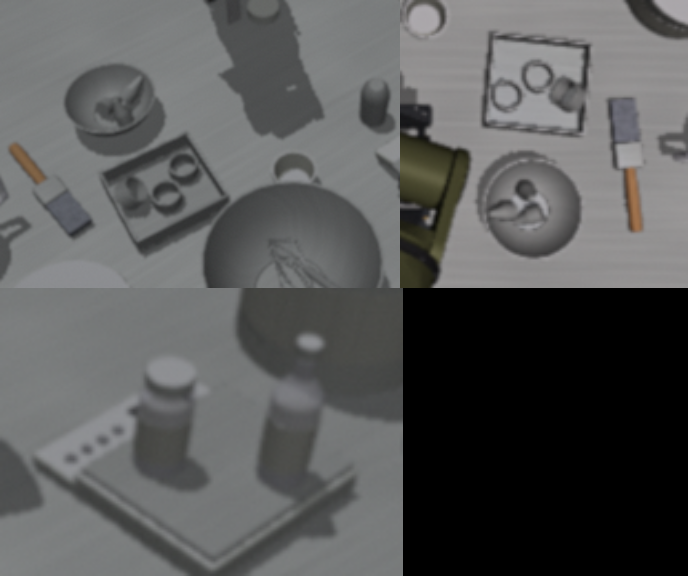

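```bash
python3 -c "
from workcell import bot
print(bot.finish_job())"
```

```text
the job is handed in; nothing more can be done
None
```

The job is handed in, but the hand-in gave no verdict: bottle and jar were each held upside down for about a second and now stand upright on the scale pan, and the last pictures show all three nozzles in the bowl and all three cutters in the tray (one lying on its side).

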